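# Kit the pot cores

## Task

First slide every dark round pot core out of its touching row along the bench, without lifting it out and without shifting the square transformers, until each core stands flat on the bench with at least 25 mm of clear space to every transformer and every other core, all of them at once. Then set the cores flat in the kit tray, one to a square pocket, lift the order marker off its peg and stand it upright on its foot in the tray's long bay, and roll the count wheel with a fingertip until the face with as many pips as there are cores lies level on top. Leave the jar, tape roll and screwdriver where they are.

Things in the scene. Friction and masses are not known exactly. Their poses are not given: they have to be found in the camera images.
- core1: pot core, a squat dark grey ferrite cylinder 36 mm in diameter and 22 mm high, about 55 g; origin at the centre of its underside, z up. Three to five of the five are present (an absent one reads None). Starts standing in the row, touching a transformer and perhaps another core
- core2: pot core, a squat dark grey ferrite cylinder 36 mm in diameter and 22 mm high, about 55 g; origin at the centre of its underside, z up. Three to five of the five are present (an absent one reads None). Starts standing in the row, touching a transformer and perhaps another core
- core3: pot core, a squat dark grey ferrite cylinder 36 mm in diameter and 22 mm high, about 55 g; origin at the centre of its underside, z up. Three to five of the five are present (an absent one reads None). Starts standing in the row, touching a transformer and perhaps another core
- core4: pot core, a squat dark grey ferrite cylinder 36 mm in diameter and 22 mm high, about 55 g; origin at the centre of its underside, z up. Three to five of the five are present (an absent one reads None). Starts standing in the row, touching a transformer and perhaps another core
- core5: pot core, a squat dark grey ferrite cylinder 36 mm in diameter and 22 mm high, about 55 g; origin at the centre of its underside, z up. Three to five of the five are present (an absent one reads None). Starts standing in the row, touching a transformer and perhaps another core
- trafo1: transformer, a steel block with cream coil, 40 x 40 mm and 34 mm high, loose, about 0.3 kg; origin at the centre of its underside, z up; its own y runs along the row. Must stay where it is
- trafo2: transformer, a steel block with cream coil, 40 x 40 mm and 34 mm high, loose, about 0.3 kg; origin at the centre of its underside, z up; its own y runs along the row. Must stay where it is
- trafo3: transformer, a steel block with cream coil, 40 x 40 mm and 34 mm high, loose, about 0.3 kg; origin at the centre of its underside, z up; its own y runs along the row. Must stay where it is
- mat: thin blue-grey bench mat 300 x 400 mm, flush with the bench top (z = 0); origin at its centre, its y axis runs along the row: transformer1, core1, core2, transformer2, core3, core4, transformer3, core5 in +y order, all centres on the mat's y axis at the start
- tray: fixed shallow kit tray, black with a grey floor, 250 mm (its x) x 124 mm (its y), 12 mm high in all, walls 4 mm, floor 4 mm above the bench, partitions 8 mm above the floor; origin at the centre of its underside. One long bay on its -x side; then six square core pockets, 56 x 56 mm clear, centres at tray x = -27, 33 and 93 mm, y = +30 and -30 mm
- bay (a point): centre of the floor of the tray's long bay, 62 mm (tray x) x 116 mm (tray y) clear, floor 4 mm above the bench, walls 8 mm above the floor
- marker: stand-up order marker, slate-blue plastic upside-down T, about 45 g, 118 mm high: foot 44 x 44 x 8 mm, upright plate 8 mm thick (x), 44 mm wide (y), eye in it 24 mm wide, from 50 to 84 mm up, a 10 mm crossbar over the eye, then a gripping tab. Origin: centre of the foot's underside. Starts hanging upright, peg through the eye, crossbar resting on the peg
- marker_tab (a point): middle of the gripping tab on top of the marker: tab 24 mm wide (marker's y), 8 mm thick (its x), 24 mm high, from 94 to 118 mm above the foot's underside; this point is at 106 mm
- hookstand: fixed dark steel stand: base 100 x 100 x 10 mm, a 12 mm steel post 150 mm high at its x = +30 mm, from which an 8 mm peg runs level towards the stand's -x, axis 145 mm above the bench, ending at x = -45 mm in an upturned tip. Origin on the bench under the peg. The marker hangs at about x = -15 mm, its x along the peg
- peg_tip (a point): end of the peg's upturned tip, 153 mm above the bench; its rounded top is 4 mm higher, so 8 mm above the top of the peg. Raised by 10 to 24 mm, the marker comes off towards the stand's -x, clear after about 45 mm
- counter: fixed base of the count wheel, grey, 110 mm (x) x 84 mm (y) x 12 mm; origin at the centre of its underside; two brackets (30 mm along x, 8 mm thick, top 62 mm above the bench, centred at y = +-24 mm) carry the wheel
- axle (a point): centre of the count wheel, 52 mm above the bench; axle along the counter's y. Wheel black, 26 mm wide, six flat faces 22 mm from the axle with 0 to 5 raised white pips in turn, and six thin (3 mm) ribs between the faces reaching 36 mm from the axle
- wheel (a joint): turn of the count wheel, rad: 0 = blank face level on top; grows by 1.0472 (60 degrees) per pip as the wheel's top rolls towards the counter's -x side. With a face level on top, ribs stand 30 degrees either side of straight up. Turns stiffly (about 1 N at the rib tips), no clicks, stays where left; stops at -0.4 and 5.6. Starts between 0 and 1.1
- jar: amber jar, 48 mm across, 55 mm high, beyond the mat; leave alone
- tape: roll of tape, 64 mm across, 19 mm high; leave alone
- driver: screwdriver lying on the bench, 160 mm long; leave alone
There are look-alikes about, which are no part of the job. Of the things that look like the marker, the middle-sized one is meant.

How it is judged:
By the outcome, as a careful person would: the job done as asked, in the order asked, and still so for the second after the job is handed in, with the robot touching nothing.
Of core1, core2, core3, core4, core5 only 3 to 5 are there at a start; the rules pass over those that are not, and their reading is None.
At some moment in a run one of core1, core2, core3, core4, core5 may be knocked a few centimetres aside while the robot is not near it.
It also fails if it takes over 210 s, if anything falls off the work surface, if the arm or the gripper's body presses on something with over 40 N, if the wrist force passes 120 N, or if a joint passes its speed limit or range.

## Robot

A 6-joint arm with a two-finger parallel gripper is mounted at the origin on the work surface. World frame = base frame: x ahead of the robot, y to its left, z up, the work surface at z = 0. Lengths are in m, angles in degrees, forces in N, time in s.
With the tool pointing down it reaches from about 0.4 to 0.825 m from the base axis. Payload 7 kg.
Tool frame: the origin (TCP) lies on the centre line of the jaws, within the pads' length; the fingertips stand 25 mm ahead of it and the grasp point (between the pads) lies 6 mm ahead of it; x points along the fingers, z is the direction in which the jaws open and shut, and the axes are right-handed (so a half turn about x gives the same grasp; the last joint's range is limited). The gripper opens to 88 mm and grips with 3 to 60 N. Pads are 19 mm wide; open, the fingers measure 130 mm over their backs; the gripper's body (78 mm by 193 mm) begins 47 mm behind the grasp point.
Start: joints at [91.106, 20.546, 0.682, 0, -70.136, -16.507], TCP at [0.179, 0.651, 0.252] pointing down, gripper open.
Joint ranges: [-176.03, 176.03], [-82.01, 121.73], [-58.28, 71.71], [-173.87, 95.51], [-174.79, -0.11], [-173.66, 173.66]. Speed limits (degrees/s): [136.94, 136.94, 172.46, 180, 180, 180].

## Interface

Orientations are given as [roll, pitch, yaw] about the fixed x, y, z axes, in that order (R = Rz(yaw) Ry(pitch) Rx(roll)).
In Python, from plant import ctrl gives the robot as it stands. The module is installed in compiled form; this text tells all that it offers.
- The arm moves only by the tool send_rows, never from a script. Its argument "deltas" is a list of rows, each an object of numbers: "dx", "dy", "dz": the shift along the tool's x, y, z in mm; "ax", "ay", "az": the turn, a rotation vector about the tool's x, y, z in units of 5 degrees (1.0 is 5 degrees); "fingers": the opening, from 0 (shut) to 1 (fully open). A call has 1 to 12 rows; each row shifts and turns the commanded pose from where the row before left it, along the tool's axes as they then stand; what a row does not reach is not made up. A row lasts 1/8 s, in which the tool goes at most 62.5 mm and 10.7 degrees, less where a joint would pass 70% of its speed; a pose out of reach is approached as far as the arm can. A call with a gripper value outside its range is refused whole. The fingers move at their own pace and stop on an object; the grip force is fixed at half the most. Time passes only in rows, so rows that do not move let the fingers close. It gives the time, the measured TCP pose, the force and the opening at its end, in the units of the state.
- ctrl.get_obs(): the state, without advancing time (a new reading comes with each control period).
- ctrl.snapshot(name): name is "scene" or "top" or "wrist"; returns a dict with "image" (384x512x3 uint8, blue, green, red), "fx", "fy", "cx", "cy" (pixels), "k1" (the pictures are not rectified: a ray, as slopes to the right and down, at radius r is drawn at 1 + k1 r^2 times it, then the intrinsics apply), "R" (3x3) and "t" (3): a world point X has camera coordinates R X + t; the wrist camera has in their place "hand_eye" (4x4, takes a point from camera to tool coordinates, whose origin is the TCP and whose axes are the tool frame's). Camera axes: x right, y down, z forward; pixel columns grow to the right and rows downward; lengths in m; the calibration is good to about 2 mm. A picture is of the moment at which its call begins: read the wrist's pose just before it. There is no depth.
- ctrl.close_job(): hands the job in, once; it reports no verdict.
The state is a dict: "clock": time; "joint_pos": joint angles; "qvel": joint speeds; "tau": joint torques, N m; "tool_pos": TCP position; "orientation": TCP orientation; "force": force on the tool from outside, world axes, zero at the start; "moment": the same for the moment, N m; "opening": finger opening in m.
Only numpy, scipy, OpenCV 4.12 (cv2) and the standard library are available. Lean on these libraries where they do the work, as an engineer would, in place of code of your own. Each camera call takes 0.05 s, during which the arm holds its last target.

## Working session

There is one attempt and no reset: what is moved stays moved. The work goes in short steps, Python scripts to look and compute and a tool call to move; the robot and the scene stay as the last step left them, time stands still between calls to the robot, and variables do not carry over. Pictures are saved under pics/ and viewed, and the job is handed in when it is done.

Besides the shell and the picture viewer there is one more tool, called after ">>>" as name(argument=value, ...), one argument or row to a line, values as JSON. send_rows: Moves the arm, as the interface text tells. Its arguments: {"type":"object","properties":{"deltas":{"type":"array","items":{"type":"object","properties":{"dx":{"type":"number"},"dy":{"type":"number"},"dz":{"type":"number"},"ax":{"type":"number"},"ay":{"type":"number"},"az":{"type":"number"},"fingers":{"type":"number"}}}}},"required":["deltas"]}

```bash
mkdir -p pics; ls; cat > h.py <<'E'
import numpy as np, cv2
from scipy.spatial.transform import Rotation as Ro
from plant import ctrl
def snap(n,f,scale=None,crop=None):
    o=ctrl.get_obs(); s=ctrl.snapshot(n); im=s['image']
    np.save('/tmp/'+f+'.npy',{'s':s,'o':o},allow_pickle=True)
    cv2.imwrite('pics/'+f+'.png',im); return s,o
def load(f):
    d=np.load('/tmp/'+f+'.npy',allow_pickle=True).item(); return d['s'],d['o']
def crop(f,x0,y0,x1,y1,k,out):
    im=cv2.imread('pics/'+f+'.png')[y0:y1,x0:x1]
    cv2.imwrite('pics/'+out+'.png',cv2.resize(im,None,fx=k,fy=k,interpolation=cv2.INTER_CUBIC))
def pose(s,o):
    # returns R,t world->cam
    if 'R' in s: return np.array(s['R']),np.array(s['t']).ravel()
    H=np.array(s['hand_eye']); Rt=Ro.from_euler('xyz',o['orientation'],degrees=True).as_matrix()
    T=np.eye(4);T[:3,:3]=Rt;T[:3,3]=o['tool_pos']; M=np.linalg.inv(T@H); return M[:3,:3],M[:3,3]
def px2w(s,o,u,v,z):
    R,t=pose(s,o)
    xd=np.array([(u-s['cx'])/s['fx'],(v-s['cy'])/s['fy']]); x=xd.copy()
    for _ in range(30): x=xd/(1+s['k1']*(x@x))
    d=R.T@np.array([x[0],x[1],1]); c=-R.T@t
    return c+d*(z-c[2])/d[2]
def w2px(s,o,X):
    R,t=pose(s,o); c=R@np.array(X)+t; x=c[:2]/c[2]; x=x*(1+s['k1']*(x@x))
    return x[0]*s['fx']+s['cx'],x[1]*s['fy']+s['cy']
E
python3 - <<'E'
from h import *
for n in('scene','top','wrist'): 
    s,o=snap(n,n+'0'); print(n,s['fx'],s['fy'],s['cx'],s['cy'],s['k1'])
    R,t=pose(s,o); print(np.round(R,3).tolist(),np.round(-R.T@t,3))
print(o)
E
```

```text
pics
scene 398.1153426495246 398.1153426495246 251.98564594665223 193.58480645121125 -0.004771280396088008
[[-0.491, 0.871, -0.022], [0.57, 0.302, -0.764], [-0.658, -0.388, -0.645]] [1.209 0.376 0.796]
top 451.1769702656395 451.1769702656395 257.6402030016152 191.2518037169145 -0.17463012122189212
[[-0.003, -1.0, -0.005], [-0.971, 0.004, -0.238], [0.238, 0.004, -0.971]] [ 0.235 -0.026  1.361]
wrist 283.5677122203419 283.5677122203419 254.46952526500812 191.9556439833174 -0.03129577923763545
[[-0.266, -0.964, 0.002], [-0.918, 0.254, 0.305], [-0.294, 0.079, -0.952]] [0.259 0.628 0.384]
{'clock': 0.1, 'joint_pos': array([ 9.11060059e+01,  2.05891651e+01,  6.40141166e-01, -1.76929434e-02,
       -7.01354937e+01, -1.65071797e+01]), 'qvel': array([-0.05972939,  0.0114443 ,  0.08774232,  0.02120932,  0.01531906,
        0.06711572]), 'tau': array([-5.29978624e-04, -5.84164023e+01,  2.93749970e+01,  7.01545313e+00,
        1.01309278e-02, -5.15830527e-05]), 'tool_pos': array([0.179177  , 0.65038255, 0.25070427]), 'orientation': array([   5.37490786,   89.91386072, -100.03229015]), 'force': array([-0.81618598,  0.71258631, -0.58608252]), 'moment': array([ 0.0570333 , -0.07608868,  0.00252322]), 'opening': 0.08730512029386864}
```

View pics/scene0.png

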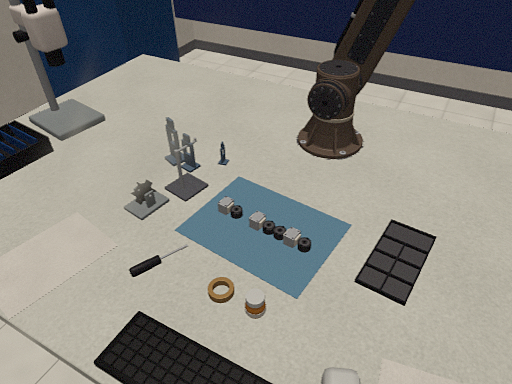

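View pics/top0.png

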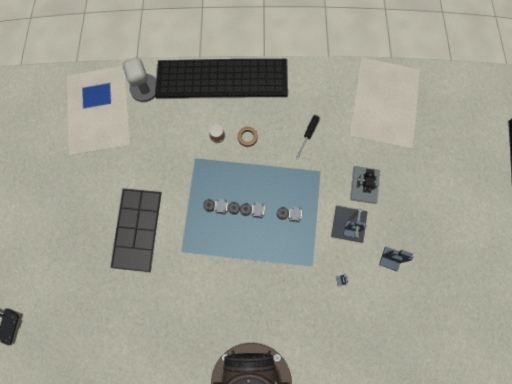

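View pics/wrist0.png

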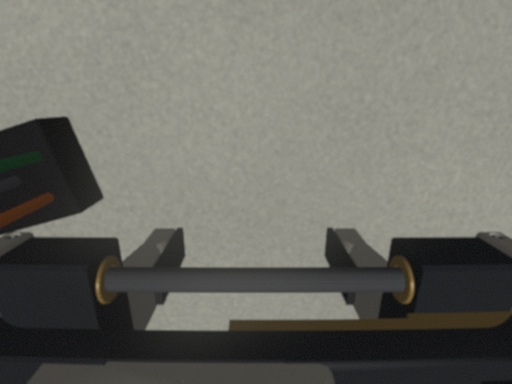

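```bash
python3 - <<'E'
from h import *
crop('top0',180,150,330,270,5,'c1')
crop('top0',320,150,430,300,5,'c2')
crop('scene0',110,105,250,225,5.5,'c3')
crop('top0',100,170,180,290,5,'c4')
E
```

```text
(no output)
```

View pics/c1.png

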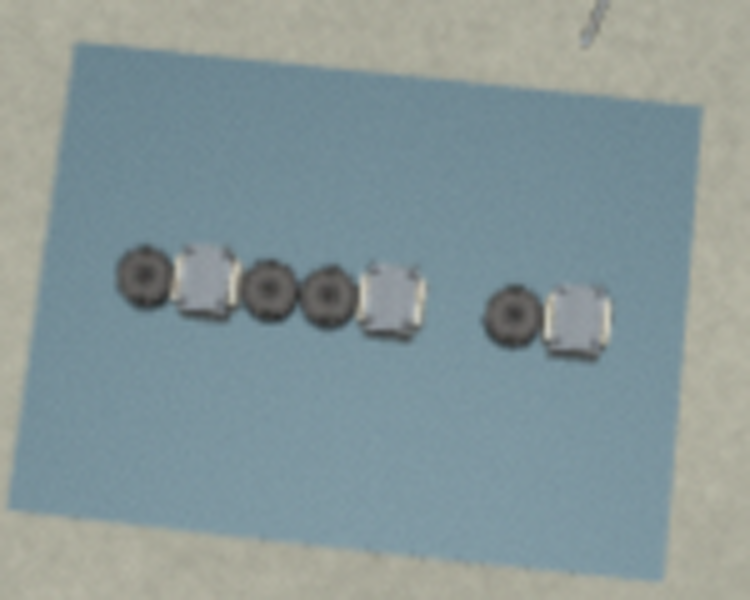

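View pics/c2.png

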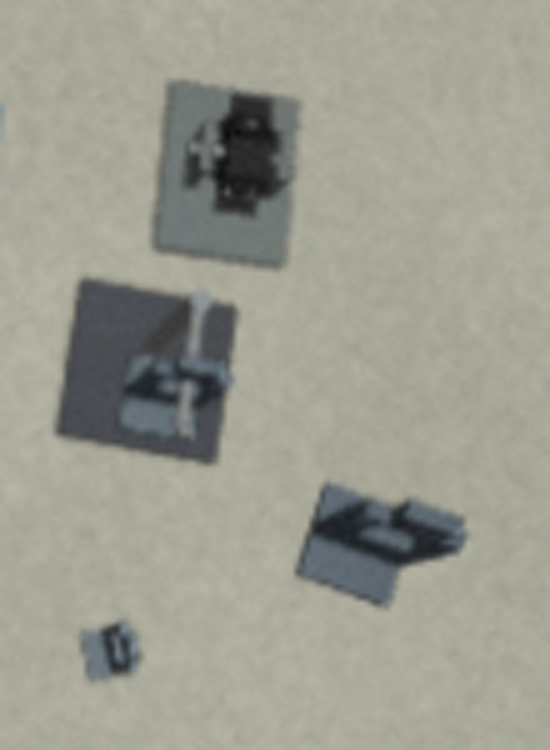

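View pics/c3.png

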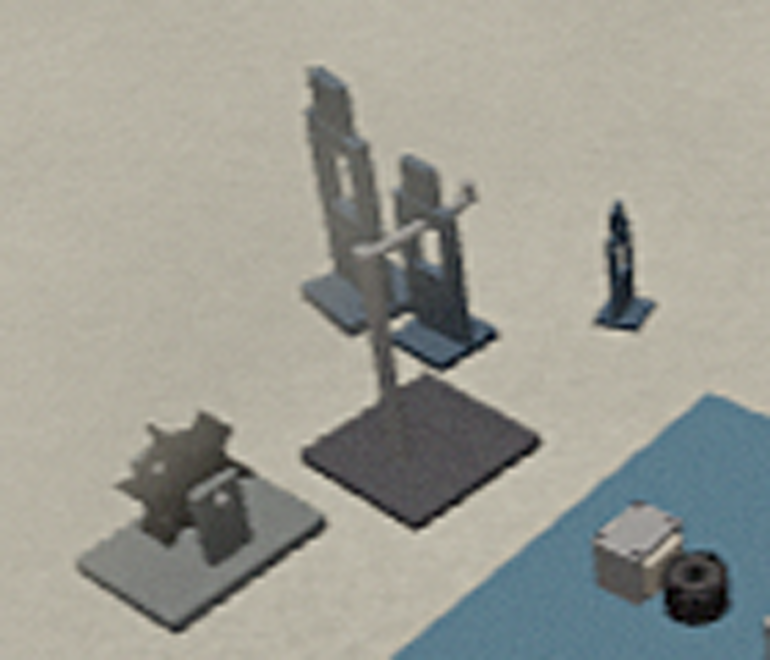

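View pics/c4.png

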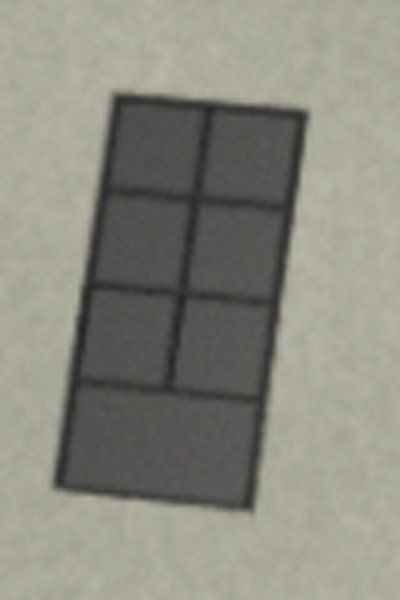

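```bash
python3 - <<'E'
from h import *
s,o=load('top0')
def P(x0,y0,k,pts,z):
    return [px2w(s,o,x0+u/k-.4,y0+v/k-.4,z)[:2] for u,v in pts]
pr=lambda n,a:print(n,np.round(np.array(a)*1000,1).tolist())
pr('mat',P(180,150,5,[(77,43),(702,104),(664,580),(9,511)],0))
m=P(180,150,5,[(77,43),(702,104),(664,580),(9,511)],0); pr('matc',np.mean(m,0))
e=m[0]-m[1]; print(np.degrees(np.arctan2(-e[0],e[1]))); e=m[3]-m[2]; print(np.degrees(np.arctan2(-e[0],e[1])))
pr('cores',P(180,150,5,[(145,275),(270,288),(329,294),(514,314)],.022))
pr('traf',P(180,150,5,[(207,277),(392,298),(579,319)],.034))
t=P(100,170,5,[(114,95),(308,111),(252,510),(54,488)],.012);pr('tray',t);pr('c',np.mean(t,0))
for a,b in((0,3),(1,2)): e=t[a]-t[b];print(np.degrees(np.arctan2(e[1],e[0])),np.linalg.norm(e))
for a,b in((0,1),(3,2)): e=t[a]-t[b];print(np.degrees(np.arctan2(-e[0],e[1])),np.linalg.norm(e))
t=P(320,150,5,[(170,80),(300,100),(284,267),(154,247)],.012);pr('counter',t);pr('c',np.mean(t,0))
for a,b in((0,3),(1,2)): e=t[a]-t[b];print(np.degrees(np.arctan2(e[1],e[0])),np.linalg.norm(e))
t=P(320,150,5,[(82,278),(238,304),(215,464),(57,434)],.010);pr('stand',t);pr('c',np.mean(t,0))
for a,b in((0,3),(1,2)): e=t[a]-t[b];print(np.degrees(np.arctan2(e[1],e[0])),np.linalg.norm(e))
pr('peg',P(320,150,5,[(201,300),(186,432)],.149))
E
```

```text
mat [[677.4, 178.2], [635.3, -217.4], [337.8, -184.6], [380.3, 211.2]]
matc [507.7, -3.1]
-6.074744758028824
-6.129060815878732
cores [[521.9, 128.6], [513.6, 52.3], [509.8, 16.5], [497.0, -95.4]]
traf [[518.0, 89.7], [504.7, -21.7], [491.4, -133.7]]
tray [[575.8, 403.7], [565.0, 278.9], [318.7, 302.9], [330.1, 426.6]]
c [447.4, 353.0]
-5.325800723037831 0.24673295592431316
-5.566336946739419 0.2474201100048784
-4.951483471108275 0.1253465304912255
-5.264074186607536 0.12430522422650302
counter [[647.4, -322.9], [634.3, -405.6], [526.7, -388.0], [539.8, -306.9]]
c [587.0, -355.8]
-8.441998814599271 0.10882255577487156
-9.274896342400787 0.10908739707155846
stand [[520.9, -261.5], [503.9, -358.1], [405.1, -338.5], [424.5, -242.3]]
c [463.6, -300.1]
-11.242187915523738 0.09832778735271837
-11.214336442620723 0.10077028607712993
peg [[478.7, -303.2], [405.4, -291.1]]
```

```bash
cat >> h.py <<'E'
def tgt(x,y,z,jaw,pr=True):
    """delta from measured pose to TCP (mm) with tool down and jaw z-axis at world angle jaw deg"""
    o=ctrl.get_obs(); R=Ro.from_euler('xyz',o['orientation'],degrees=True).as_matrix()
    a=np.radians(jaw); zt=np.array([np.cos(a),np.sin(a),0]); xt=np.array([0,0,-1.]); G=np.c_[xt,np.cross(zt,xt),zt]
    rv=Ro.from_matrix(R.T@G).as_rotvec(degrees=True)/5
    dw=np.array([x,y,z])-np.array(o['tool_pos'])*1000
    print('t',round(o['clock'],2),'pos',np.round(np.array(o['tool_pos'])*1000,1),'jaw',round(np.degrees(np.arctan2(R[1,2],R[0,2])),2),'tilt',np.round(R[2,1:],4),'open',round(o['opening']*1000,1),'F',np.round(o['force'],1))
    print('d tool-start',np.round(R.T@dw,1),'| in goal axes',np.round(G.T@dw,1),'rot',np.round(rv,2))
E
python3 - <<'E'
from h import *
tgt(505,-22,300,-6.4);tgt(505,-22,300,173.6)
print(ctrl.get_obs()['joint_pos'])
E
```

```text
t 0.15 pos [179.2 650.4 250.9] jaw -105.4 tilt [0.0002 0.0012] open 87.7 F [-0.4 -0.6  0. ]
d tool-start [-48.3 492.7 561.8] | in goal axes [ -49.1 -631.9  398.7] rot [-1.98e+01  1.00e-02  1.00e-02]
t 0.15 pos [179.2 650.4 250.9] jaw -105.4 tilt [0.0002 0.0012] open 87.7 F [-0.4 -0.6  0. ]
d tool-start [-48.3 492.7 561.8] | in goal axes [ -49.1  631.9 -398.7] rot [ 1.62e+01  1.00e-02 -1.00e-02]
[ 9.11070075e+01  2.05805809e+01  6.47136296e-01 -1.14324779e-02
 -7.01375728e+01 -1.65063163e+01]
```

>>> send_rows(
  deltas=[
    {"ax": 2, "dx": -6},
    {"ax": 2, "dx": -6},
    {"ax": 2, "dx": -6},
    {"ax": 2, "dx": -6},
    {"ax": 2, "dx": -6},
    {"ax": 2, "dx": -6},
    {"ax": 2, "dx": -6},
    {"ax": 2, "dx": -7},
    {"ax": 0.2},
  ],
)

```text
validation failed for argument at $.de...
```

>>> send_rows(
  deltas=[
    {"dy": 43, "dz": -27},
    {"dy": 43, "dz": -27},
    {"dy": 43, "dz": -27},
    {"dy": 43, "dz": -27},
    {"dy": 43, "dz": -27},
    {"dy": 43, "dz": -27},
    {"dy": 43, "dz": -27},
    {"dy": 43, "dz": -27},
    {"dy": 43, "dz": -27},
    {"dy": 43, "dz": -27},
    {"dy": 43, "dz": -27},
    {"dy": 43, "dz": -27},
  ],
)

```text
validation failed for argument at $.de...
```

>>> send_rows(
  deltas=[
    {"dy": 40, "dz": -27},
    {"dy": 40, "dz": -27},
    {"dy": 36, "dz": -21},
    {},
    {},
  ],
)

```text
validation failed for argument at $.de...
```

```bash
python3 - <<'E'
from h import *
tgt(505,-22,300,173.6)
print(ctrl.get_obs()['joint_pos'])
snap('wrist','w1');snap('top','t1')
E
```

```text
t 0.15 pos [179.2 650.4 250.9] jaw -105.4 tilt [0.0002 0.0012] open 87.7 F [-0.4 -0.6  0. ]
d tool-start [-48.3 492.7 561.8] | in goal axes [ -49.1  631.9 -398.7] rot [ 1.62e+01  1.00e-02 -1.00e-02]
[ 9.11070075e+01  2.05805809e+01  6.47136296e-01 -1.14324779e-02
 -7.01375728e+01 -1.65063163e+01]
```

View pics/w1.png

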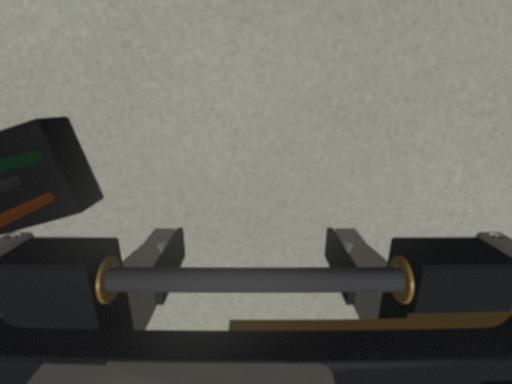

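>>> send_rows(
  deltas=[
    {"dx": -6, "dy": 0, "dz": 0, "ax": 2, "ay": 0, "az": 0, "fingers": 1},
    {"dx": -6, "dy": 0, "dz": 0, "ax": 2, "ay": 0, "az": 0, "fingers": 1},
    {"dx": -6, "dy": 0, "dz": 0, "ax": 2, "ay": 0, "az": 0, "fingers": 1},
    {"dx": -6, "dy": 0, "dz": 0, "ax": 2, "ay": 0, "az": 0, "fingers": 1},
    {"dx": -6, "dy": 0, "dz": 0, "ax": 2, "ay": 0, "az": 0, "fingers": 1},
    {"dx": -6, "dy": 0, "dz": 0, "ax": 2, "ay": 0, "az": 0, "fingers": 1},
    {"dx": -6, "dy": 0, "dz": 0, "ax": 2, "ay": 0, "az": 0, "fingers": 1},
    {"dx": -7, "dy": 0, "dz": 0, "ax": 2, "ay": 0, "az": 0, "fingers": 1},
    {"dx": 0, "dy": 0, "dz": 0, "ax": 0.2, "ay": 0, "az": 0, "fingers": 1},
  ],
)

```text
clock: 1.38
tool_pos: [0.1793, 0.6509, 0.301]
orientation: [-87.4, 90.0, 86.2]
force: [-0.0, -0.3, -0.2]
opening: 0.0876
```

>>> send_rows(
  deltas=[
    {"dy": 43, "dz": -27, "fingers": 1},
    {"dy": 43, "dz": -27, "fingers": 1},
  ],
)

```text
validation failed for argument at $.de...
```

>>> send_rows(
  deltas=[
    {"dx": 0, "dy": 43, "dz": -27, "ax": 0, "ay": 0, "az": 0, "fingers": 1},
    {"dx": 0, "dy": 43, "dz": -27, "ax": 0, "ay": 0, "az": 0, "fingers": 1},
    {"dx": 0, "dy": 43, "dz": -27, "ax": 0, "ay": 0, "az": 0, "fingers": 1},
    {"dx": 0, "dy": 43, "dz": -27, "ax": 0, "ay": 0, "az": 0, "fingers": 1},
    {"dx": 0, "dy": 43, "dz": -27, "ax": 0, "ay": 0, "az": 0, "fingers": 1},
    {"dx": 0, "dy": 43, "dz": -27, "ax": 0, "ay": 0, "az": 0, "fingers": 1},
    {"dx": 0, "dy": 43, "dz": -27, "ax": 0, "ay": 0, "az": 0, "fingers": 1},
    {"dx": 0, "dy": 43, "dz": -27, "ax": 0, "ay": 0, "az": 0, "fingers": 1},
    {"dx": 0, "dy": 43, "dz": -27, "ax": 0, "ay": 0, "az": 0, "fingers": 1},
    {"dx": 0, "dy": 43, "dz": -27, "ax": 0, "ay": 0, "az": 0, "fingers": 1},
    {"dx": 0, "dy": 43, "dz": -27, "ax": 0, "ay": 0, "az": 0, "fingers": 1},
    {"dx": 0, "dy": 43, "dz": -27, "ax": 0, "ay": 0, "az": 0, "fingers": 1},
  ],
)

```text
clock: 2.88
tool_pos: [0.444, 0.1002, 0.3006]
orientation: [-129.1, 90.0, 44.8]
force: [1.1, 1.0, -0.7]
opening: 0.0877
```

>>> send_rows(
  deltas=[
    {"dx": 0, "dy": 40, "dz": -27, "ax": 0, "ay": 0, "az": 0, "fingers": 1},
    {"dx": 0, "dy": 40, "dz": -27, "ax": 0, "ay": 0, "az": 0, "fingers": 1},
    {"dx": 0, "dy": 36, "dz": -21, "ax": 0, "ay": 0, "az": 0, "fingers": 1},
    {"dx": 0, "dy": 0, "dz": 0, "ax": 0, "ay": 0, "az": 0, "fingers": 1},
    {"dx": 0, "dy": 0, "dz": 0, "ax": 0, "ay": 0, "az": 0, "fingers": 1},
  ],
)

```text
clock: 3.5
tool_pos: [0.505, -0.0219, 0.3002]
orientation: [2.1, 90.0, 175.7]
force: [-0.8, 1.4, 0.4]
opening: 0.0878
```

```bash
python3 - <<'E'
from h import *
tgt(505,-22,300,173.6)
print(ctrl.get_obs()['joint_pos'])
snap('wrist','w1')
E
```

```text
t 3.5 pos [505.  -21.9 300.2] jaw 173.67 tilt [0.     0.0006] open 87.8 F [-0.8  1.4  0.4]
d tool-start [0.2 0.1 0. ] | in goal axes [0.2 0.1 0. ] rot [ 0.01  0.01 -0.  ]
[ 1.98095083e+01  2.67724298e+00 -1.57404758e+01 -1.56602165e-02
 -7.16155269e+01 -2.61364844e+01]
```

View pics/w1.png

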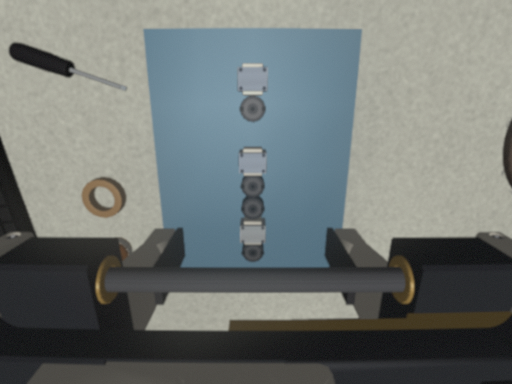

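```bash
python3 - <<'E'
from h import *
crop('w1',220,50,290,270,3.5,'c5')
E
```

```text
(no output)
```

View pics/c5.png

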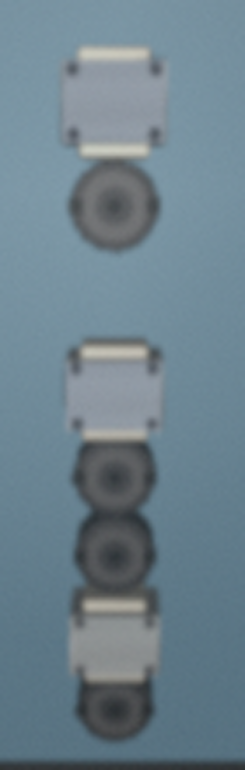

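```bash
python3 - <<'E'
from h import *
s,o=load('w1')
pr=lambda n,a:print(n,np.round(np.array(a)*1000,1).tolist())
P=lambda pts,z:[px2w(s,o,220+u/3.5-.4,50+v/3.5-.4,z)[:2] for u,v in pts]
pr('cores',P([(114,205),(114,477),(114,553),(114,709)],.022))
a=P([(62,101),(167,101),(67,391),(161,391),(71,641),(159,641)],.034)
pr('traf',[(a[i]+a[i+1])/2 for i in(0,2,4)])
E
```

```text
cores [[499.7, -96.5], [512.5, 15.9], [516.4, 50.7], [525.2, 128.2]]
traf [[495.2, -134.2], [507.9, -24.0], [520.1, 87.7]]
```

```bash
python3 - <<'E'
from h import *
tgt(523.3,126.2,29,173.5)
E
```

```text
t 3.55 pos [505.  -21.4 300.4] jaw 173.7 tilt [-0.0001  0.0002] open 87.4 F [ 0.3 -0.1 -0. ]
d tool-start [ 271.4 -148.7   -2.1] | in goal axes [ 271.4 -148.7   -1.5] rot [0.04 0.   0.  ]
```

>>> send_rows(
  deltas=[
    {"dx": 40, "dy": -37, "dz": 0, "ax": 0.04, "ay": 0, "az": 0, "fingers": 1},
    {"dx": 40, "dy": -37, "dz": -1.5, "ax": 0, "ay": 0, "az": 0, "fingers": 1},
    {"dx": 40, "dy": -37, "dz": 0, "ax": 0, "ay": 0, "az": 0, "fingers": 0.8},
    {"dx": 40, "dy": -37, "dz": 0, "ax": 0, "ay": 0, "az": 0, "fingers": 0.8},
    {"dx": 35, "dy": 0, "dz": 0, "ax": 0, "ay": 0, "az": 0, "fingers": 0.8},
    {"dx": 0, "dy": 0, "dz": 0, "ax": 0, "ay": 0, "az": 0, "fingers": 0.8},
    {"dx": 0, "dy": 0, "dz": 0, "ax": 0, "ay": 0, "az": 0, "fingers": 0.8},
  ],
)

```text
clock: 4.42
tool_pos: [0.5242, 0.1258, 0.107]
orientation: [-156.3, 89.9, 17.2]
force: [0.4, -0.3, 1.2]
opening: 0.0702
```

```bash
python3 - <<'E'
from h import *
tgt(523.3,126.2,29,173.5)
snap('wrist','w2')
E
```

```text
t 4.42 pos [524.2 125.8 107. ] jaw 173.49 tilt [-0.0006 -0.0014] open 70.2 F [ 0.4 -0.3  1.2]
d tool-start [78.  -0.3  1. ] | in goal axes [78.  -0.3  0.9] rot [-0.   -0.02  0.01]
```

View pics/w2.png

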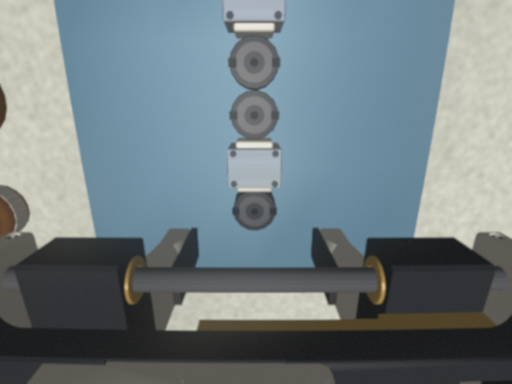

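```bash
python3 - <<'E'
from h import *
s,o=load('w2')
for p in[(254,209.5),(254,113.5),(254,61.5)]: print(np.round(px2w(s,o,*p,.022)*1000,1))
E
```

```text
[525.  127.3  22. ]
[516.3  51.4  22. ]
[512.2  15.9  22. ]
```

>>> send_rows(
  deltas=[
    {"dx": 30, "dy": 0, "dz": 0.9, "ax": 0, "ay": 0, "az": 0, "fingers": 0.8},
    {"dx": 30, "dy": 0, "dz": 0, "ax": 0, "ay": 0, "az": 0, "fingers": 0.8},
    {"dx": 18, "dy": 0, "dz": 0, "ax": 0, "ay": 0, "az": 0, "fingers": 0.8},
    {"dx": 0, "dy": 0, "dz": 0, "ax": 0, "ay": 0, "az": 0, "fingers": 0.3},
    {"dx": 0, "dy": 0, "dz": 0, "ax": 0, "ay": 0, "az": 0, "fingers": 0.3},
    {"dx": 0, "dy": 0, "dz": 0, "ax": 0, "ay": 0, "az": 0, "fingers": 0.3},
    {"dx": 0, "dy": 0, "dz": 0, "ax": 0, "ay": 0, "az": 0, "fingers": 0.3},
  ],
)

```text
clock: 5.35
tool_pos: [0.5233, 0.1254, 0.0284]
orientation: [-141.7, 89.9, 31.7]
force: [-0.2, -1.0, 2.2]
opening: 0.0357
```

>>> send_rows(
  deltas=[
    {"dx": 0, "dy": 0, "dz": -8, "ax": 0, "ay": 0, "az": 0, "fingers": 0.3},
    {"dx": 0, "dy": 0, "dz": -16, "ax": 0, "ay": 0, "az": 0, "fingers": 0.3},
    {"dx": 0, "dy": 0, "dz": -16, "ax": 0, "ay": 0, "az": 0, "fingers": 0.3},
    {"dx": 0, "dy": 0, "dz": -16, "ax": 0, "ay": 0, "az": 0, "fingers": 0.3},
    {"dx": 0, "dy": 0, "dz": -12, "ax": 0, "ay": 0, "az": 0, "fingers": 0.3},
    {"dx": 0, "dy": 0, "dz": -8, "ax": 0, "ay": 0, "az": 0, "fingers": 0.3},
    {"dx": 0, "dy": 0, "dz": 0, "ax": 0, "ay": 0, "az": 0, "fingers": 0.3},
    {"dx": 0, "dy": 0, "dz": 0, "ax": 0, "ay": 0, "az": 0, "fingers": 0.6},
    {"dx": 0, "dy": 0, "dz": 0, "ax": 0, "ay": 0, "az": 0, "fingers": 0.6},
    {"dx": -10, "dy": 0, "dz": 0, "ax": 0, "ay": 0, "az": 0, "fingers": 0.6},
    {"dx": -30, "dy": 0, "dz": 0, "ax": 0, "ay": 0, "az": 0, "fingers": 0.8},
    {"dx": -35, "dy": 0, "dz": 0, "ax": 0, "ay": 0, "az": 0, "fingers": 0.8},
  ],
)

```text
clock: 6.85
tool_pos: [0.598, 0.1163, 0.1034]
orientation: [37.6, 89.9, -148.9]
force: [0.0, 0.2, -0.2]
opening: 0.0666
```

```bash
python3 - <<'E'
from h import *
tgt(514.7,50.7,29,173.5)
snap('wrist','w3');snap('top','t3')
E
```

```text
t 6.85 pos [598.  116.3 103.4] jaw 173.41 tilt [0.0007 0.001 ] open 66.6 F [ 0.   0.2 -0.2]
d tool-start [74.6 74.7 75.1] | in goal axes [74.4 74.6 75.3] rot [-0.02  0.01 -0.01]
```

View pics/w3.png

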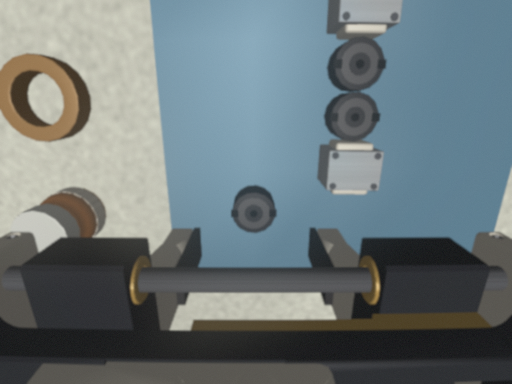

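>>> send_rows(
  deltas=[
    {"dx": 0, "dy": 37, "dz": 37.5, "ax": 0, "ay": 0, "az": 0, "fingers": 0.8},
    {"dx": 0, "dy": 37.6, "dz": 37.8, "ax": 0, "ay": 0, "az": 0, "fingers": 0.8},
    {"dx": 25, "dy": 0, "dz": 0, "ax": 0, "ay": 0, "az": 0, "fingers": 0.8},
    {"dx": 30, "dy": 0, "dz": 0, "ax": 0, "ay": 0, "az": 0, "fingers": 0.8},
    {"dx": 19, "dy": 0, "dz": 0, "ax": 0, "ay": 0, "az": 0, "fingers": 0.8},
    {"dx": 0, "dy": 0, "dz": 0, "ax": 0, "ay": 0, "az": 0, "fingers": 0.3},
    {"dx": 0, "dy": 0, "dz": 0, "ax": 0, "ay": 0, "az": 0, "fingers": 0.3},
    {"dx": 0, "dy": 0, "dz": 0, "ax": 0, "ay": 0, "az": 0, "fingers": 0.3},
    {"dx": 0, "dy": 0, "dz": 0, "ax": 0, "ay": 0, "az": 0, "fingers": 0.3},
  ],
)

```text
clock: 8.07
tool_pos: [0.5154, 0.0512, 0.0293]
orientation: [-148.0, 89.9, 25.4]
force: [0.5, 0.4, 0.9]
opening: 0.0355
```

>>> send_rows(
  deltas=[
    {"dx": 0, "dy": 0, "dz": -8, "ax": 0, "ay": 0, "az": 0, "fingers": 0.3},
    {"dx": 0, "dy": 0, "dz": -16, "ax": 0, "ay": 0, "az": 0, "fingers": 0.3},
    {"dx": 0, "dy": 0, "dz": -16, "ax": 0, "ay": 0, "az": 0, "fingers": 0.3},
    {"dx": 0, "dy": 0, "dz": -16, "ax": 0, "ay": 0, "az": 0, "fingers": 0.3},
    {"dx": 0, "dy": 0, "dz": -12, "ax": 0, "ay": 0, "az": 0, "fingers": 0.3},
    {"dx": 0, "dy": 0, "dz": -8, "ax": 0, "ay": 0, "az": 0, "fingers": 0.3},
    {"dx": 0, "dy": 0, "dz": 0, "ax": 0, "ay": 0, "az": 0, "fingers": 0.3},
    {"dx": 0, "dy": 0, "dz": 0, "ax": 0, "ay": 0, "az": 0, "fingers": 0.6},
    {"dx": 0, "dy": 0, "dz": 0, "ax": 0, "ay": 0, "az": 0, "fingers": 0.6},
    {"dx": -10, "dy": 0, "dz": 0, "ax": 0, "ay": 0, "az": 0, "fingers": 0.6},
    {"dx": -30, "dy": 0, "dz": 0, "ax": 0, "ay": 0, "az": 0, "fingers": 0.8},
    {"dx": -35, "dy": 0, "dz": 0, "ax": 0, "ay": 0, "az": 0, "fingers": 0.8},
  ],
)

```text
clock: 9.57
tool_pos: [0.5901, 0.0422, 0.1045]
orientation: [30.2, 89.9, -156.4]
force: [0.2, 0.1, -0.0]
opening: 0.0665
```

```bash
python3 - <<'E'
from h import *
tgt(511.5,15.2,29,173.5)
snap('wrist','w4');snap('top','t4')
E
```

```text
t 9.57 pos [590.1  42.2 104.5] jaw 173.41 tilt [0.0006 0.001 ] open 66.5 F [ 0.2  0.1 -0. ]
d tool-start [75.6 35.8 74.9] | in goal axes [75.5 35.7 75. ] rot [-0.02  0.01 -0.01]
```

View pics/w4.png

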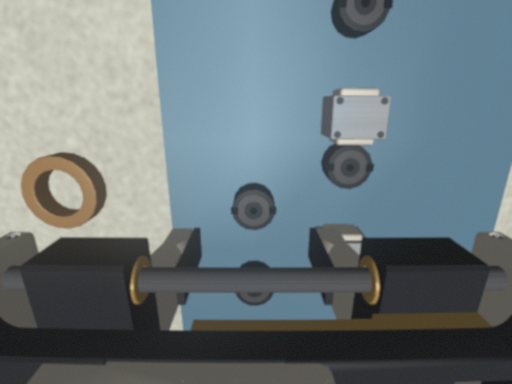

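>>> send_rows(
  deltas=[
    {"dx": 0, "dy": 17.7, "dz": 37, "ax": 0, "ay": 0, "az": 0, "fingers": 0.8},
    {"dx": 0, "dy": 18, "dz": 38, "ax": 0, "ay": 0, "az": 0, "fingers": 0.8},
    {"dx": 25, "dy": 0, "dz": 0, "ax": 0, "ay": 0, "az": 0, "fingers": 0.8},
    {"dx": 30, "dy": 0, "dz": 0, "ax": 0, "ay": 0, "az": 0, "fingers": 0.8},
    {"dx": 20, "dy": 0, "dz": 0, "ax": 0, "ay": 0, "az": 0, "fingers": 0.8},
    {"dx": 0, "dy": 0, "dz": 0, "ax": 0, "ay": 0, "az": 0, "fingers": 0.3},
    {"dx": 0, "dy": 0, "dz": 0, "ax": 0, "ay": 0, "az": 0, "fingers": 0.3},
    {"dx": 0, "dy": 0, "dz": 0, "ax": 0, "ay": 0, "az": 0, "fingers": 0.3},
    {"dx": 0, "dy": 0, "dz": 0, "ax": 0, "ay": 0, "az": 0, "fingers": 0.3},
  ],
)

```text
clock: 10.8
tool_pos: [0.5122, 0.0156, 0.0293]
orientation: [-151.3, 89.9, 22.1]
force: [0.1, 0.6, 1.2]
opening: 0.0358
```

>>> send_rows(
  deltas=[
    {"dx": 0, "dy": 0, "dz": -8, "ax": 0, "ay": 0, "az": 0, "fingers": 0.3},
    {"dx": 0, "dy": 0, "dz": -15, "ax": 0, "ay": 0, "az": 0, "fingers": 0.3},
    {"dx": 0, "dy": 0, "dz": -15, "ax": 0, "ay": 0, "az": 0, "fingers": 0.3},
    {"dx": 0, "dy": 0, "dz": -14, "ax": 0, "ay": 0, "az": 0, "fingers": 0.3},
    {"dx": 0, "dy": 8, "dz": -14, "ax": 0, "ay": 0, "az": 0, "fingers": 0.3},
    {"dx": 0, "dy": 8, "dz": -12, "ax": 0, "ay": 0, "az": 0, "fingers": 0.3},
    {"dx": 0, "dy": 11, "dz": 0, "ax": 0, "ay": 0, "az": 0, "fingers": 0.3},
    {"dx": 0, "dy": 11, "dz": 0, "ax": 0, "ay": 0, "az": 0, "fingers": 0.3},
    {"dx": 0, "dy": 0, "dz": 0, "ax": 0, "ay": 0, "az": 0, "fingers": 0.3},
  ],
)

```text
clock: 11.92
tool_pos: [0.5853, -0.0323, 0.0293]
orientation: [-179.8, 89.9, -6.4]
force: [1.2, -2.7, 4.8]
opening: 0.0349
```

>>> send_rows(
  deltas=[
    {"dx": 0, "dy": 0, "dz": 0, "ax": 0, "ay": 0, "az": 0, "fingers": 0.6},
    {"dx": 0, "dy": 0, "dz": 0, "ax": 0, "ay": 0, "az": 0, "fingers": 0.6},
    {"dx": -10, "dy": 0, "dz": 0, "ax": 0, "ay": 0, "az": 0, "fingers": 0.6},
    {"dx": -30, "dy": 0, "dz": 0, "ax": 0, "ay": 0, "az": 0, "fingers": 0.8},
    {"dx": -35, "dy": 0, "dz": 0, "ax": 0, "ay": 0, "az": 0, "fingers": 0.8},
    {"dx": 0, "dy": 0, "dz": 0, "ax": 0, "ay": 0, "az": 0, "fingers": 0.8},
  ],
)

```text
clock: 12.68
tool_pos: [0.5868, -0.0308, 0.107]
orientation: [-163.0, 89.7, 10.4]
force: [-0.0, -0.3, -0.7]
opening: 0.0695
```

```bash
python3 - <<'E'
from h import *
tgt(498.9,-96.3,29,173.5)
snap('wrist','w5');snap('top','t5')
E
```

```text
t 12.68 pos [586.8 -30.8 107. ] jaw 173.45 tilt [-0.0016 -0.0054] open 69.5 F [-0.  -0.3 -0.7]
d tool-start [77.5 75.3 80.3] | in goal axes [78.  75.1 79.9] rot [-0.01 -0.06  0.02]
```

View pics/w5.png

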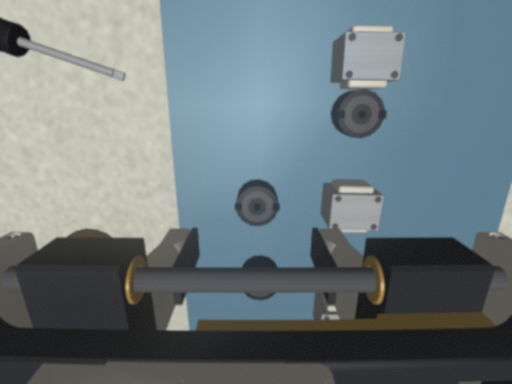

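>>> send_rows(
  deltas=[
    {"dx": 0, "dy": 37, "dz": 40, "ax": 0, "ay": -0.06, "az": 0.02, "fingers": 0.8},
    {"dx": 0, "dy": 38.1, "dz": 40, "ax": 0, "ay": 0, "az": 0, "fingers": 0.8},
    {"dx": 25, "dy": 0, "dz": 0, "ax": 0, "ay": 0, "az": 0, "fingers": 0.8},
    {"dx": 30, "dy": 0, "dz": 0, "ax": 0, "ay": 0, "az": 0, "fingers": 0.8},
    {"dx": 22, "dy": 0, "dz": 0, "ax": 0, "ay": 0, "az": 0, "fingers": 0.8},
    {"dx": 0, "dy": 0, "dz": 0, "ax": 0, "ay": 0, "az": 0, "fingers": 0.3},
    {"dx": 0, "dy": 0, "dz": 0, "ax": 0, "ay": 0, "az": 0, "fingers": 0.3},
    {"dx": 0, "dy": 0, "dz": 0, "ax": 0, "ay": 0, "az": 0, "fingers": 0.3},
    {"dx": 0, "dy": 0, "dz": 0, "ax": 0, "ay": 0, "az": 0, "fingers": 0.3},
  ],
)

```text
clock: 13.9
tool_pos: [0.4963, -0.0968, 0.0267]
orientation: [18.1, 89.7, -168.5]
force: [0.3, 0.4, 0.3]
opening: 0.0352
```

>>> send_rows(
  deltas=[
    {"dx": 0, "dy": 0, "dz": -8, "ax": 0, "ay": 0, "az": 0, "fingers": 0.3},
    {"dx": 0, "dy": 0, "dz": -16, "ax": 0, "ay": 0, "az": 0, "fingers": 0.3},
    {"dx": 0, "dy": 0, "dz": -16, "ax": 0, "ay": 0, "az": 0, "fingers": 0.3},
    {"dx": 0, "dy": 0, "dz": -16, "ax": 0, "ay": 0, "az": 0, "fingers": 0.3},
    {"dx": 0, "dy": 0, "dz": -12, "ax": 0, "ay": 0, "az": 0, "fingers": 0.3},
    {"dx": 0, "dy": 0, "dz": -8, "ax": 0, "ay": 0, "az": 0, "fingers": 0.3},
    {"dx": 0, "dy": 0, "dz": 0, "ax": 0, "ay": 0, "az": 0, "fingers": 0.3},
    {"dx": 0, "dy": 0, "dz": 0, "ax": 0, "ay": 0, "az": 0, "fingers": 0.6},
    {"dx": 0, "dy": 0, "dz": 0, "ax": 0, "ay": 0, "az": 0, "fingers": 0.6},
    {"dx": -10, "dy": 0, "dz": 0, "ax": 0, "ay": 0, "az": 0, "fingers": 0.6},
    {"dx": -30, "dy": 0, "dz": 0, "ax": 0, "ay": 0, "az": 0, "fingers": 0.8},
    {"dx": -60, "dy": 0, "dz": 0, "ax": 0, "ay": 0, "az": 0, "fingers": 0.8},
  ],
)

```text
clock: 15.4
tool_pos: [0.5709, -0.1055, 0.126]
orientation: [15.2, 89.4, -171.4]
force: [2.0, 0.3, -0.2]
opening: 0.0665
```

```bash
python3 - <<'E'
from h import *
tgt(498.9,-96.3,29,173.5)
snap('wrist','w6');snap('top','t6'); crop('t6',180,150,330,270,5,'t6c')
E
```

```text
t 15.4 pos [ 570.9 -105.5  126. ] jaw 173.39 tilt [0.0027 0.01  ] open 66.5 F [ 2.   0.3 -0.2]
d tool-start [97.7 -1.1 71.6] | in goal axes [97.  -1.  72.6] rot [-0.02  0.11 -0.03]
```

View pics/t6c.png

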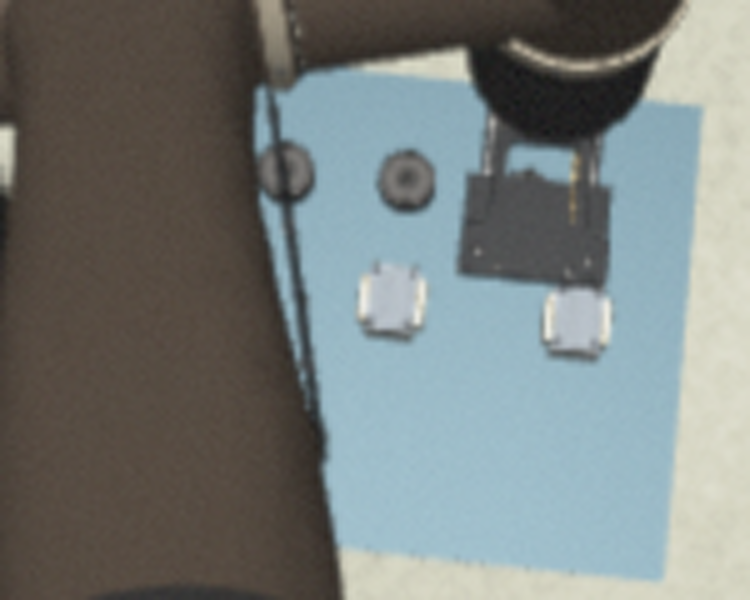

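>>> send_rows(
  deltas=[
    {"dx": -35, "dy": -33, "dz": 0, "ax": 0, "ay": 0.1, "az": -0.03, "fingers": 0.8},
    {"dx": -35, "dy": -33, "dz": 0, "ax": 0, "ay": 0, "az": 0, "fingers": 0.8},
    {"dx": -35, "dy": -33, "dz": 0, "ax": 0, "ay": 0, "az": 0, "fingers": 0.8},
    {"dx": -35, "dy": -33, "dz": 0, "ax": 0, "ay": 0, "az": 0, "fingers": 0.8},
    {"dx": -35, "dy": -33, "dz": 0, "ax": 0, "ay": 0, "az": 0, "fingers": 0.8},
    {"dx": 0, "dy": 0, "dz": 0, "ax": 0, "ay": 0, "az": 0, "fingers": 0.8},
  ],
)

```text
clock: 16.25
tool_pos: [0.5925, 0.0607, 0.3054]
orientation: [-159.2, 89.4, 14.4]
force: [-0.6, -0.4, -0.4]
opening: 0.0697
```

```bash
python3 - <<'E'
from h import *
tgt(498.9,-96.3,29,173.5)
snap('wrist','w7');snap('scene','s7'); crop('w7',100,30,400,250,2.6,'w7c')
E
```

```text
t 16.25 pos [592.5  60.7 305.4] jaw 173.55 tilt [-0.0036 -0.0094] open 69.7 F [-0.6 -0.4 -0.4]
d tool-start [275.1 167.5  78. ] | in goal axes [276.4 166.6  75.3] rot [ 0.01 -0.11  0.04]
```

View pics/w7c.png

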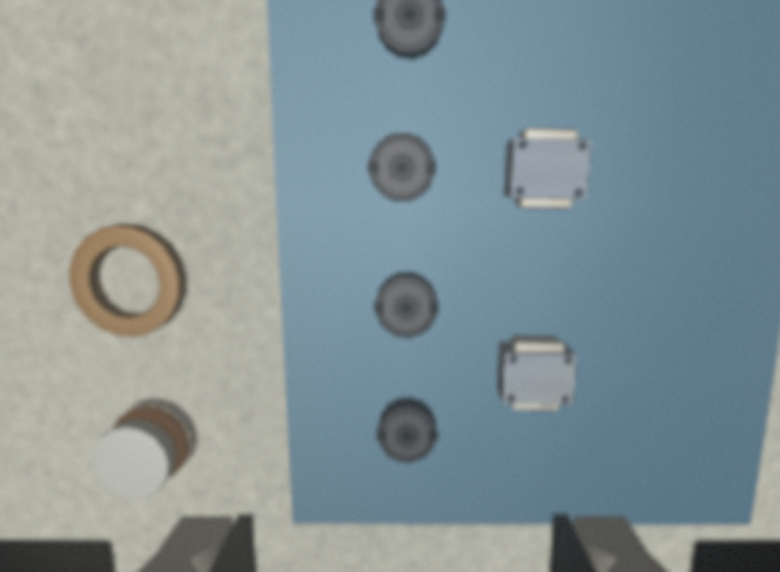

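View pics/s7.png

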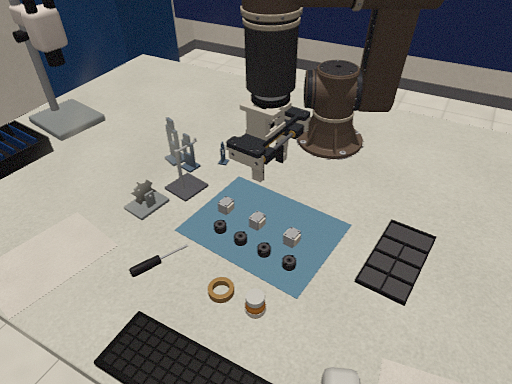

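```bash
cat >> h.py <<'E'
def wp(f,x0,y0,k,pts,z):
    s,o=load(f); return np.round(np.array([px2w(s,o,x0+u/k-.4,y0+v/k-.4,z)[:2] for u,v in pts])*1000,1)
E
python3 - <<'E'
from h import *
c=wp('w7',100,30,2.6,[(409,14),(402,166),(406,304),(407,429)],.022); print(c.tolist())
t=wp('w7',100,30,2.6,[(547,169),(538,377)],.034); print(t.tolist())
print([np.linalg.norm(c[i]-c[i+1])-36 for i in range(3)])
th=np.radians(-6.5);x=np.array([np.cos(th),np.sin(th)]);y=np.array([-x[1],x[0]])
t2=np.array([506.3,-22.8]); print([(round((p-t2)@x,1),round((p-t2)@y,1)) for p in list(c)+list(t)])
E
```

```text
[[573.2, -105.2], [585.0, -32.5], [591.1, 41.3], [598.8, 115.3]]
[[510.1, -22.3], [521.3, 88.7]]
[np.float64(37.6514086762772), np.float64(38.05167114927252), np.float64(38.3995295684052)]
[(np.float64(75.8), np.float64(-74.3)), (np.float64(79.3), np.float64(-0.7)), (np.float64(77.0), np.float64(73.3)), (np.float64(76.3), np.float64(147.7)), (np.float64(3.7), np.float64(0.9)), (np.float64(2.3), np.float64(112.5))]
```

```bash
python3 - <<'E'
from h import *
tgt(598.3,115.8,36,174.7)
E
```

```text
t 16.35 pos [590.9  58.9 302. ] jaw 173.45 tilt [-0.0016 -0.0042] open 70.0 F [-0.7  0.2 -1. ]
d tool-start [ 2.661e+02 -5.690e+01  2.000e-01] | in goal axes [266.  -57.4  -2.2] rot [-0.25 -0.05  0.02]
```

>>> send_rows(
  deltas=[
    {"dx": 40, "dy": -28, "dz": -2, "ax": -0.25, "ay": 0, "az": 0, "fingers": 0.8},
    {"dx": 45, "dy": -29, "dz": 0, "ax": 0, "ay": 0, "az": 0, "fingers": 0.8},
    {"dx": 45, "dy": 0, "dz": 0, "ax": 0, "ay": 0, "az": 0, "fingers": 0.8},
    {"dx": 40, "dy": 0, "dz": 0, "ax": 0, "ay": 0, "az": 0, "fingers": 0.8},
    {"dx": 15, "dy": 0, "dz": 0, "ax": 0, "ay": 0, "az": 0, "fingers": 0.8},
    {"dx": 0, "dy": 0, "dz": 0, "ax": 0, "ay": 0, "az": 0, "fingers": 0.8},
    {"dx": 0, "dy": 0, "dz": 0, "ax": 0, "ay": 0, "az": 0, "fingers": 0.8},
    {"dx": 0, "dy": 0, "dz": 0, "ax": 0, "ay": 0, "az": 0, "fingers": 0.8},
  ],
)

```text
clock: 17.35
tool_pos: [0.6005, 0.1152, 0.1182]
orientation: [-159.6, 89.6, 15.0]
force: [0.2, 0.6, -0.2]
opening: 0.07
```

```bash
python3 - <<'E'
from h import *
tgt(598.3,115.8,36,174.7)
E
```

```text
t 17.35 pos [600.5 115.2 118.2] jaw 174.65 tilt [-0.0022 -0.0058] open 70.0 F [ 0.2  0.6 -0.2]
d tool-start [82.2 -0.2  2.7] | in goal axes [82.2 -0.4  2.2] rot [-0.01 -0.07  0.02]
```

>>> send_rows(
  deltas=[
    {"dx": 40, "dy": -0.4, "dz": 2, "ax": 0, "ay": -0.07, "az": 0.02, "fingers": 0.8},
    {"dx": 30, "dy": 0, "dz": 0, "ax": 0, "ay": 0, "az": 0, "fingers": 0.8},
    {"dx": 12, "dy": 0, "dz": 0, "ax": 0, "ay": 0, "az": 0, "fingers": 0.8},
    {"dx": 0, "dy": 0, "dz": 0, "ax": 0, "ay": 0, "az": 0, "fingers": 0.8},
    {"dx": 0, "dy": 0, "dz": 0, "ax": 0, "ay": 0, "az": 0, "fingers": 0.3},
    {"dx": 0, "dy": 0, "dz": 0, "ax": 0, "ay": 0, "az": 0, "fingers": 0.3},
    {"dx": 0, "dy": 0, "dz": 0, "ax": 0, "ay": 0, "az": 0, "fingers": 0.3},
    {"dx": 0, "dy": 0, "dz": 0, "ax": 0, "ay": 0, "az": 0, "fingers": 0.3},
    {"dx": 0, "dy": 0, "dz": 0, "ax": 0, "ay": 0, "az": 0, "fingers": 0.3},
  ],
)

```text
clock: 18.48
tool_pos: [0.5979, 0.1156, 0.0349]
orientation: [20.0, 89.9, -165.3]
force: [-1.5, 0.5, 4.0]
opening: 0.0352
```

```bash
python3 - <<'E'
from h import *
tgt(542.8,374.3,110,174.7)
E
```

```text
t 18.48 pos [597.9 115.6  34.9] jaw 174.66 tilt [0.0008 0.0022] open 35.2 F [-1.5  0.5  4. ]
d tool-start [ -75.1 -252.3   79.1] | in goal axes [ -75.1 -252.5   78.8] rot [-0.01  0.03 -0.01]
```

>>> send_rows(
  deltas=[
    {"dx": -20, "dy": 0, "dz": 0, "ax": 0, "ay": 0, "az": 0, "fingers": 0.3},
    {"dx": -40, "dy": 0, "dz": 0, "ax": 0, "ay": 0, "az": 0, "fingers": 0.3},
    {"dx": -15, "dy": -28, "dz": 9, "ax": 0, "ay": 0, "az": 0, "fingers": 0.3},
    {"dx": 0, "dy": -42, "dz": 13, "ax": 0, "ay": 0, "az": 0, "fingers": 0.3},
    {"dx": 0, "dy": -42, "dz": 13, "ax": 0, "ay": 0, "az": 0, "fingers": 0.3},
    {"dx": 0, "dy": -42, "dz": 13, "ax": 0, "ay": 0, "az": 0, "fingers": 0.3},
    {"dx": 0, "dy": -42, "dz": 13, "ax": 0, "ay": 0, "az": 0, "fingers": 0.3},
    {"dx": 0, "dy": -34, "dz": 10, "ax": 0, "ay": 0, "az": 0, "fingers": 0.3},
    {"dx": 0, "dy": -22, "dz": 8, "ax": 0, "ay": 0, "az": 0, "fingers": 0.3},
    {"dx": 0, "dy": 0, "dz": 0, "ax": 0, "ay": 0, "az": 0, "fingers": 0.3},
    {"dx": 0, "dy": 0, "dz": 0, "ax": 0, "ay": 0, "az": 0, "fingers": 0.3},
    {"dx": 0, "dy": 0, "dz": 0, "ax": 0, "ay": 0, "az": 0, "fingers": 0.3},
  ],
)

```text
clock: 19.98
tool_pos: [0.543, 0.3728, 0.1095]
orientation: [23.5, 89.8, -161.9]
force: [0.1, 0.4, -1.1]
opening: 0.0349
```

```bash
python3 - <<'E'
from h import *
tgt(542.8,374.3,39.4,174.7)
snap('wrist','w8')
E
```

```text
t 19.98 pos [543.  372.8 109.5] jaw 174.58 tilt [0.0012 0.0028] open 34.9 F [ 0.1  0.4 -1.1]
d tool-start [70.1 -1.6  0.2] | in goal axes [70.1 -1.5  0.4] rot [-0.02  0.03 -0.01]
```

View pics/w8.png

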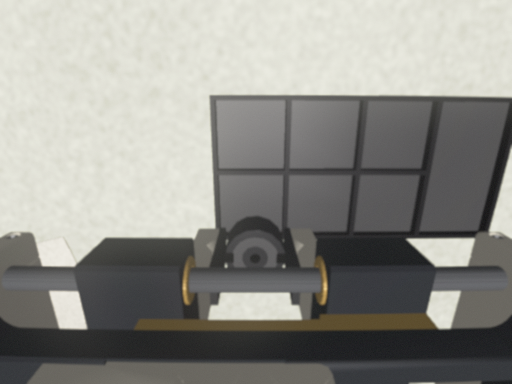

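```bash
python3 - <<'E'
from h import *
crop('w8',200,85,512,245,2.5,'w8c')
E
```

```text
(no output)
```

View pics/w8c.png

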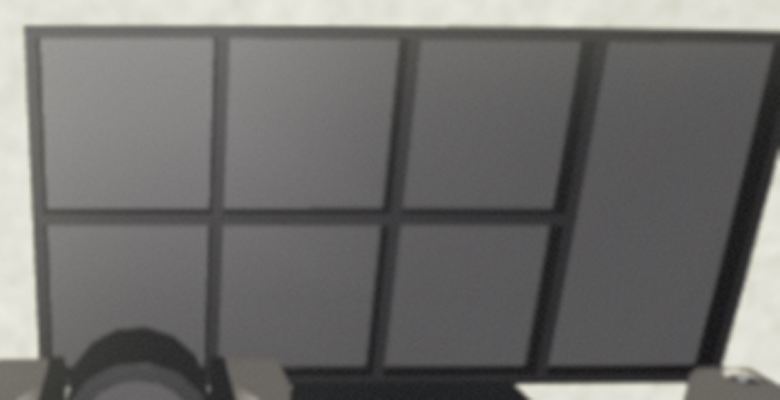

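```bash
python3 - <<'E'
from h import *
p=wp('w8',200,85,2.5,[(26,27),(217,216),(394,217),(564,219)],.012); print(p.tolist())
q=np.array([(125,-62),(63,0),(3,0),(-57,0)],float)
pm,qm=p.mean(0),q.mean(0); A=(q-qm); B=p-pm
th=np.arctan2((A[:,0]*B[:,1]-A[:,1]*B[:,0]).sum(),(A*B).sum()); R=np.array([[np.cos(th),-np.sin(th)],[np.sin(th),np.cos(th)]])
print(np.degrees(th),pm-R@qm, (p-(q@R.T+pm-R@qm)).round(1).tolist())
E
```

```text
[[568.8, 281.8], [513.7, 347.4], [454.4, 353.4], [396.2, 359.5]]
-5.428108295563533 [451.39147378 354.12448268] [[-1.2, 1.2], [-0.4, -0.8], [0.0, -0.4], [1.6, -0.0]]
```

>>> send_rows(
  deltas=[
    {"dx": 30, "dy": -2, "dz": -1.6, "ax": 0, "ay": 0.03, "az": 0, "fingers": 0.3},
    {"dx": 25, "dy": 0, "dz": 0, "ax": 0, "ay": 0, "az": 0, "fingers": 0.3},
    {"dx": 10, "dy": 0, "dz": 0, "ax": 0, "ay": 0, "az": 0, "fingers": 0.3},
    {"dx": 4.5, "dy": 0, "dz": 0, "ax": 0, "ay": 0, "az": 0, "fingers": 0.3},
    {"dx": 0, "dy": 0, "dz": 0, "ax": 0, "ay": 0, "az": 0, "fingers": 0.3},
    {"dx": 0, "dy": 0, "dz": 0, "ax": 0, "ay": 0, "az": 0, "fingers": 0.3},
  ],
)

```text
clock: 20.78
tool_pos: [0.5449, 0.3761, 0.041]
orientation: [-166.7, 89.9, 7.9]
force: [-1.5, 0.5, -1.1]
opening: 0.0351
```

```bash
python3 - <<'E'
from h import *
tgt(544.9,374.8,39.4,174.7)
E
```

```text
t 20.77 pos [544.9 376.1  41. ] jaw 174.65 tilt [-0.0002 -0.001 ] open 35.1 F [-1.5  0.5 -1.1]
d tool-start [ 1.6  1.3 -0.1] | in goal axes [ 1.6  1.3 -0.1] rot [-0.01 -0.01  0.  ]
```

>>> send_rows(
  deltas=[
    {"dx": 1.8, "dy": 0, "dz": 0, "ax": 0, "ay": 0, "az": 0, "fingers": 0.3},
    {"dx": 0, "dy": 0, "dz": 0, "ax": 0, "ay": 0, "az": 0, "fingers": 0.3},
    {"dx": 0, "dy": 0, "dz": 0, "ax": 0, "ay": 0, "az": 0, "fingers": 0.6},
    {"dx": 0, "dy": 0, "dz": 0, "ax": 0, "ay": 0, "az": 0, "fingers": 0.6},
    {"dx": -10, "dy": 0, "dz": 0, "ax": 0, "ay": 0, "az": 0, "fingers": 0.8},
    {"dx": -30, "dy": 0, "dz": 0, "ax": 0, "ay": 0, "az": 0, "fingers": 0.8},
    {"dx": -35, "dy": 15, "dz": -3, "ax": 0, "ay": 0, "az": 0, "fingers": 0.8},
    {"dx": 0, "dy": 40, "dz": -9, "ax": 0, "ay": 0, "az": 0, "fingers": 0.8},
    {"dx": 0, "dy": 48, "dz": -12, "ax": 0, "ay": 0, "az": 0, "fingers": 0.8},
    {"dx": 0, "dy": 48, "dz": -12, "ax": 0, "ay": 0, "az": 0, "fingers": 0.8},
    {"dx": 0, "dy": 48, "dz": -12, "ax": 0, "ay": 0, "az": 0, "fingers": 0.8},
    {"dx": 0, "dy": 48, "dz": -12, "ax": 0, "ay": 0, "az": 0, "fingers": 0.8},
  ],
)

```text
clock: 22.28
tool_pos: [0.5815, 0.1228, 0.1143]
orientation: [148.9, 89.9, -36.4]
force: [1.2, -0.4, -0.2]
opening: 0.0701
```

>>> send_rows(
  deltas=[
    {"dx": 0, "dy": 45, "dz": -10, "ax": 0, "ay": 0, "az": 0, "fingers": 0.8},
    {"dx": 0, "dy": 24, "dz": -4, "ax": 0, "ay": 0, "az": 0, "fingers": 0.8},
    {"dx": 0, "dy": 11, "dz": -2, "ax": 0, "ay": 0, "az": 0, "fingers": 0.8},
    {"dx": 0, "dy": 0, "dz": 0, "ax": 0, "ay": 0, "az": 0, "fingers": 0.8},
    {"dx": 0, "dy": 0, "dz": 0, "ax": 0, "ay": 0, "az": 0, "fingers": 0.8},
    {"dx": 0, "dy": 0, "dz": 0, "ax": 0, "ay": 0, "az": 0, "fingers": 0.8},
  ],
)

```text
clock: 23.02
tool_pos: [0.5897, 0.044, 0.1135]
orientation: [92.5, 89.9, -92.7]
force: [0.5, -0.3, -0.3]
opening: 0.0702
```

```bash
python3 - <<'E'
from h import *
tgt(590.6,41.7,36,174.7)
snap('wrist','w9');snap('scene','s9')
E
```

```text
t 23.02 pos [589.7  44.  113.5] jaw 174.72 tilt [ 0.0009 -0.    ] open 70.2 F [ 0.5 -0.3 -0.3]
d tool-start [77.5  2.1 -1.1] | in goal axes [77.5  2.2 -1.1] rot [ 0.   -0.   -0.01]
```

View pics/w9.png

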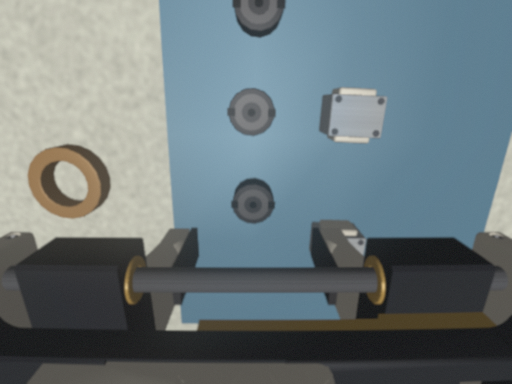

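View pics/s9.png

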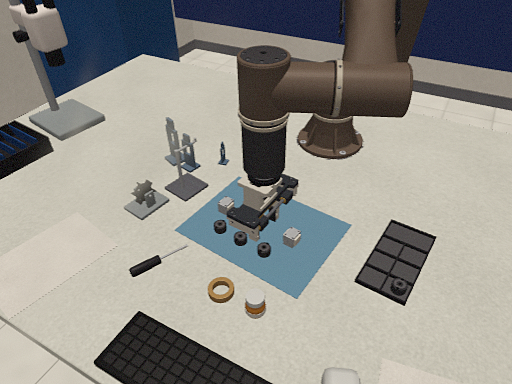

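Core5 sits in its pocket; core4 is still where I left it. Pick core4.

>>> send_rows(
  deltas=[
    {"dx": 40, "dy": 2, "dz": -1, "ax": 0, "ay": 0, "az": 0, "fingers": 0.8},
    {"dx": 30, "dy": 0, "dz": 0, "ax": 0, "ay": 0, "az": 0, "fingers": 0.8},
    {"dx": 8, "dy": 0, "dz": 0, "ax": 0, "ay": 0, "az": 0, "fingers": 0.8},
    {"dx": 0, "dy": 0, "dz": 0, "ax": 0, "ay": 0, "az": 0, "fingers": 0.8},
    {"dx": 0, "dy": 0, "dz": 0, "ax": 0, "ay": 0, "az": 0, "fingers": 0.3},
    {"dx": 0, "dy": 0, "dz": 0, "ax": 0, "ay": 0, "az": 0, "fingers": 0.3},
    {"dx": 0, "dy": 0, "dz": 0, "ax": 0, "ay": 0, "az": 0, "fingers": 0.3},
    {"dx": 0, "dy": 0, "dz": 0, "ax": 0, "ay": 0, "az": 0, "fingers": 0.3},
    {"dx": 0, "dy": 0, "dz": 0, "ax": 0, "ay": 0, "az": 0, "fingers": 0.3},
  ],
)

```text
clock: 24.25
tool_pos: [0.5906, 0.041, 0.0359]
orientation: [119.2, 89.9, -66.2]
force: [-0.7, 1.4, 2.6]
opening: 0.0348
```

```bash
python3 - <<'E'
from h import *
tgt(539.3,315.0,110,174.7)
E
```

```text
t 24.25 pos [590.6  41.   35.9] jaw 174.65 tilt [ 0.0008 -0.0004] open 34.8 F [-0.7  1.4  2.6]
d tool-start [ -74.4 -268.    76.6] | in goal axes [ -74.1 -268.1   76.4] rot [-0.01 -0.01 -0.01]
```

>>> send_rows(
  deltas=[
    {"dx": -20, "dy": 0, "dz": 0, "ax": 0, "ay": 0, "az": 0, "fingers": 0.3},
    {"dx": -40, "dy": 0, "dz": 0, "ax": 0, "ay": 0, "az": 0, "fingers": 0.3},
    {"dx": -14, "dy": -28, "dz": 8, "ax": 0, "ay": 0, "az": 0, "fingers": 0.3},
    {"dx": 0, "dy": -45, "dz": 13, "ax": 0, "ay": 0, "az": 0, "fingers": 0.3},
    {"dx": 0, "dy": -45, "dz": 13, "ax": 0, "ay": 0, "az": 0, "fingers": 0.3},
    {"dx": 0, "dy": -45, "dz": 13, "ax": 0, "ay": 0, "az": 0, "fingers": 0.3},
    {"dx": 0, "dy": -45, "dz": 13, "ax": 0, "ay": 0, "az": 0, "fingers": 0.3},
    {"dx": 0, "dy": -36, "dz": 10, "ax": 0, "ay": 0, "az": 0, "fingers": 0.3},
    {"dx": 0, "dy": -24, "dz": 6, "ax": 0, "ay": 0, "az": 0, "fingers": 0.3},
    {"dx": 0, "dy": 0, "dz": 0, "ax": 0, "ay": 0, "az": 0, "fingers": 0.3},
    {"dx": 0, "dy": 0, "dz": 0, "ax": 0, "ay": 0, "az": 0, "fingers": 0.3},
    {"dx": 0, "dy": 0, "dz": 0, "ax": 0, "ay": 0, "az": 0, "fingers": 0.3},
  ],
)

```text
clock: 25.75
tool_pos: [0.54, 0.3139, 0.1093]
orientation: [81.1, 89.9, -104.3]
force: [0.0, -0.6, -0.6]
opening: 0.0352
```

```bash
python3 - <<'E'
from h import *
tgt(539.3,315.0,40.2,174.7)
E
```

```text
t 25.75 pos [540.  313.9 109.3] jaw 174.58 tilt [0.0012 0.0002] open 35.2 F [ 0.  -0.6 -0.6]
d tool-start [69.1 -1.1  0.8] | in goal axes [69.1 -1.1  0.8] rot [-0.02  0.   -0.01]
```

>>> send_rows(
  deltas=[
    {"dx": 30, "dy": -1, "dz": 0.5, "ax": 0, "ay": 0, "az": 0, "fingers": 0.3},
    {"dx": 25, "dy": 0, "dz": 0, "ax": 0, "ay": 0, "az": 0, "fingers": 0.3},
    {"dx": 10, "dy": 0, "dz": 0, "ax": 0, "ay": 0, "az": 0, "fingers": 0.3},
    {"dx": 4.3, "dy": 0, "dz": 0, "ax": 0, "ay": 0, "az": 0, "fingers": 0.3},
    {"dx": 0, "dy": 0, "dz": 0, "ax": 0, "ay": 0, "az": 0, "fingers": 0.3},
    {"dx": 0, "dy": 0, "dz": 0, "ax": 0, "ay": 0, "az": 0, "fingers": 0.3},
    {"dx": 0, "dy": 0, "dz": 0, "ax": 0, "ay": 0, "az": 0, "fingers": 0.3},
  ],
)

```text
clock: 26.62
tool_pos: [0.5396, 0.3161, 0.0406]
orientation: [170.1, 90.0, -15.3]
force: [0.2, 0.4, -0.3]
opening: 0.0352
```

```bash
python3 - <<'E'
from h import *
tgt(539.3,315.0,40.2,174.7)
E
```

```text
t 26.62 pos [539.6 316.1  40.6] jaw 174.65 tilt [ 0.0001 -0.0006] open 35.2 F [ 0.2  0.4 -0.3]
d tool-start [0.4 1.2 0.2] | in goal axes [0.4 1.2 0.2] rot [-0.01 -0.01 -0.  ]
```

>>> send_rows(
  deltas=[
    {"dx": 0.4, "dy": 0, "dz": 0, "ax": 0, "ay": 0, "az": 0, "fingers": 0.3},
    {"dx": 0, "dy": 0, "dz": 0, "ax": 0, "ay": 0, "az": 0, "fingers": 0.6},
    {"dx": 0, "dy": 0, "dz": 0, "ax": 0, "ay": 0, "az": 0, "fingers": 0.6},
    {"dx": -10, "dy": 0, "dz": 0, "ax": 0, "ay": 0, "az": 0, "fingers": 0.8},
    {"dx": -30, "dy": 0, "dz": 0, "ax": 0, "ay": 0, "az": 0, "fingers": 0.8},
    {"dx": -35, "dy": 15, "dz": -3, "ax": 0, "ay": 0, "az": 0, "fingers": 0.8},
    {"dx": 0, "dy": 40, "dz": -9, "ax": 0, "ay": 0, "az": 0, "fingers": 0.8},
    {"dx": 0, "dy": 49, "dz": -12, "ax": 0, "ay": 0, "az": 0, "fingers": 0.8},
    {"dx": 0, "dy": 49, "dz": -12, "ax": 0, "ay": 0, "az": 0, "fingers": 0.8},
    {"dx": 0, "dy": 49, "dz": -12, "ax": 0, "ay": 0, "az": 0, "fingers": 0.8},
    {"dx": 0, "dy": 49, "dz": -12, "ax": 0, "ay": 0, "az": 0, "fingers": 0.8},
  ],
)

```text
clock: 28.0
tool_pos: [0.576, 0.059, 0.1158]
orientation: [154.2, 89.9, -31.1]
force: [1.1, -0.5, -0.3]
opening: 0.0704
```

>>> send_rows(
  deltas=[
    {"dx": 0, "dy": 49, "dz": -10, "ax": 0, "ay": 0, "az": 0, "fingers": 0.8},
    {"dx": 0, "dy": 28, "dz": -5, "ax": 0, "ay": 0, "az": 0, "fingers": 0.8},
    {"dx": 0, "dy": 14, "dz": -3, "ax": 0, "ay": 0, "az": 0, "fingers": 0.8},
    {"dx": 0, "dy": 0, "dz": 0, "ax": 0, "ay": 0, "az": 0, "fingers": 0.8},
    {"dx": 0, "dy": 0, "dz": 0, "ax": 0, "ay": 0, "az": 0, "fingers": 0.8},
    {"dx": 0, "dy": 0, "dz": 0, "ax": 0, "ay": 0, "az": 0, "fingers": 0.8},
  ],
)

```text
clock: 28.75
tool_pos: [0.5852, -0.0309, 0.115]
orientation: [101.2, 89.9, -84.1]
force: [1.0, -0.5, 0.0]
opening: 0.0699
```

```bash
python3 - <<'E'
from h import *
tgt(585.2,-32.3,36,174.7)
snap('wrist','w10');snap('scene','s10')
E
```

```text
t 28.75 pos [585.2 -30.9 115. ] jaw 174.72 tilt [ 0.0009 -0.0002] open 69.9 F [ 1.  -0.5  0. ]
d tool-start [79.   1.3 -0.1] | in goal axes [79.   1.4 -0.1] rot [ 0.   -0.   -0.01]
```

View pics/w10.png

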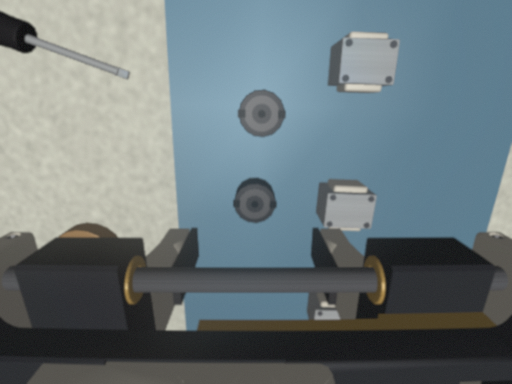

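View pics/s10.png

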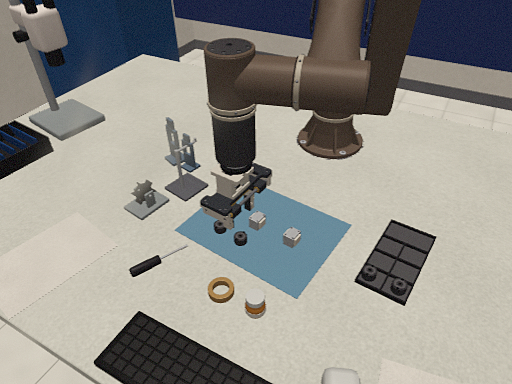

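>>> send_rows(
  deltas=[
    {"dx": 40, "dy": 0.5, "dz": 0, "ax": 0, "ay": 0, "az": 0, "fingers": 0.8},
    {"dx": 30, "dy": 0, "dz": 0, "ax": 0, "ay": 0, "az": 0, "fingers": 0.8},
    {"dx": 9, "dy": 0, "dz": 0, "ax": 0, "ay": 0, "az": 0, "fingers": 0.8},
    {"dx": 0, "dy": 0, "dz": 0, "ax": 0, "ay": 0, "az": 0, "fingers": 0.8},
    {"dx": 0, "dy": 0, "dz": 0, "ax": 0, "ay": 0, "az": 0, "fingers": 0.3},
    {"dx": 0, "dy": 0, "dz": 0, "ax": 0, "ay": 0, "az": 0, "fingers": 0.3},
    {"dx": 0, "dy": 0, "dz": 0, "ax": 0, "ay": 0, "az": 0, "fingers": 0.3},
    {"dx": 0, "dy": 0, "dz": 0, "ax": 0, "ay": 0, "az": 0, "fingers": 0.3},
    {"dx": 0, "dy": 0, "dz": 0, "ax": 0, "ay": 0, "az": 0, "fingers": 0.3},
  ],
)

```text
clock: 29.98
tool_pos: [0.5853, -0.0324, 0.0362]
orientation: [115.9, 89.9, -69.4]
force: [-1.3, -0.4, 2.9]
opening: 0.0349
```

```bash
python3 - <<'E'
from h import *
tgt(425.4,385.9,110,174.7)
print(ctrl.get_obs()['joint_pos'])
E
```

```text
t 29.98 pos [585.3 -32.4  36.2] jaw 174.65 tilt [ 0.0009 -0.0004] open 34.9 F [-1.3 -0.4  2.9]
d tool-start [ -74.2 -401.5  198.1] | in goal axes [ -73.8 -401.8  197.8] rot [-0.01 -0.   -0.01]
[ 15.96654488  25.06965219 -24.83164593   0.08738412 -40.09419493
 -21.38021775]
```

>>> send_rows(
  deltas=[
    {"dx": -20, "dy": 0, "dz": 0, "ax": 0, "ay": 0, "az": 0, "fingers": 0.3},
    {"dx": -40, "dy": 0, "dz": 0, "ax": 0, "ay": 0, "az": 0, "fingers": 0.3},
    {"dx": -14, "dy": -26, "dz": 13, "ax": 0, "ay": 0, "az": 0, "fingers": 0.3},
    {"dx": 0, "dy": -46, "dz": 23, "ax": 0, "ay": 0, "az": 0, "fingers": 0.3},
    {"dx": 0, "dy": -46, "dz": 23, "ax": 0, "ay": 0, "az": 0, "fingers": 0.3},
    {"dx": 0, "dy": -46, "dz": 23, "ax": 0, "ay": 0, "az": 0, "fingers": 0.3},
    {"dx": 0, "dy": -46, "dz": 23, "ax": 0, "ay": 0, "az": 0, "fingers": 0.3},
    {"dx": 0, "dy": -46, "dz": 23, "ax": 0, "ay": 0, "az": 0, "fingers": 0.3},
    {"dx": 0, "dy": -46, "dz": 23, "ax": 0, "ay": 0, "az": 0, "fingers": 0.3},
    {"dx": 0, "dy": -46, "dz": 23, "ax": 0, "ay": 0, "az": 0, "fingers": 0.3},
    {"dx": 0, "dy": -34, "dz": 15, "ax": 0, "ay": 0, "az": 0, "fingers": 0.3},
    {"dx": 0, "dy": -20, "dz": 9, "ax": 0, "ay": 0, "az": 0, "fingers": 0.3},
  ],
)

```text
clock: 31.48
tool_pos: [0.4247, 0.388, 0.1093]
orientation: [86.1, 89.9, -99.2]
force: [-0.6, -0.7, 0.2]
opening: 0.0349
```

>>> send_rows(
  deltas=[
    {"dx": 0, "dy": 0, "dz": 0, "ax": 0, "ay": 0, "az": 0, "fingers": 0.3},
    {"dx": 0, "dy": 0, "dz": 0, "ax": 0, "ay": 0, "az": 0, "fingers": 0.3},
    {"dx": 0, "dy": 0, "dz": 0, "ax": 0, "ay": 0, "az": 0, "fingers": 0.3},
  ],
)

```text
clock: 31.85
tool_pos: [0.4258, 0.3853, 0.1095]
orientation: [82.6, 89.9, -102.8]
force: [-0.4, -0.2, -0.9]
opening: 0.0352
```

```bash
python3 - <<'E'
from h import *
tgt(425.4,385.9,40.5,174.7)
E
```

```text
t 31.85 pos [425.8 385.3 109.5] jaw 174.58 tilt [0.0013 0.0002] open 35.2 F [-0.4 -0.2 -0.9]
d tool-start [69.  -0.6  0.4] | in goal axes [69.  -0.5  0.4] rot [-0.02  0.   -0.01]
```

>>> send_rows(
  deltas=[
    {"dx": 30, "dy": 0, "dz": 0.4, "ax": 0, "ay": 0, "az": 0, "fingers": 0.3},
    {"dx": 25, "dy": 0, "dz": 0, "ax": 0, "ay": 0, "az": 0, "fingers": 0.3},
    {"dx": 10, "dy": 0, "dz": 0, "ax": 0, "ay": 0, "az": 0, "fingers": 0.3},
    {"dx": 4, "dy": 0, "dz": 0, "ax": 0, "ay": 0, "az": 0, "fingers": 0.3},
    {"dx": 0, "dy": 0, "dz": 0, "ax": 0, "ay": 0, "az": 0, "fingers": 0.3},
    {"dx": 0, "dy": 0, "dz": 0, "ax": 0, "ay": 0, "az": 0, "fingers": 0.3},
    {"dx": 0.3, "dy": 0, "dz": 0, "ax": 0, "ay": 0, "az": 0, "fingers": 0.3},
    {"dx": 0, "dy": 0, "dz": 0, "ax": 0, "ay": 0, "az": 0, "fingers": 0.3},
  ],
)

```text
clock: 32.85
tool_pos: [0.4251, 0.3865, 0.0405]
orientation: [117.9, 90.0, -67.4]
force: [-0.1, 0.2, -0.3]
opening: 0.0348
```

>>> send_rows(
  deltas=[
    {"dx": 0, "dy": 0, "dz": 0, "ax": 0, "ay": 0, "az": 0, "fingers": 0.6},
    {"dx": 0, "dy": 0, "dz": 0, "ax": 0, "ay": 0, "az": 0, "fingers": 0.6},
    {"dx": -10, "dy": 0, "dz": 0, "ax": 0, "ay": 0, "az": 0, "fingers": 0.8},
    {"dx": -30, "dy": 0, "dz": 0, "ax": 0, "ay": 0, "az": 0, "fingers": 0.8},
    {"dx": -35, "dy": 20, "dz": -8, "ax": 0, "ay": 0, "az": 0, "fingers": 0.8},
    {"dx": 0, "dy": 40, "dz": -16, "ax": 0, "ay": 0, "az": 0, "fingers": 0.8},
    {"dx": 0, "dy": 48, "dz": -20, "ax": 0, "ay": 0, "az": 0, "fingers": 0.8},
    {"dx": 0, "dy": 48, "dz": -20, "ax": 0, "ay": 0, "az": 0, "fingers": 0.8},
    {"dx": 0, "dy": 48, "dz": -20, "ax": 0, "ay": 0, "az": 0, "fingers": 0.8},
    {"dx": 0, "dy": 48, "dz": -20, "ax": 0, "ay": 0, "az": 0, "fingers": 0.8},
    {"dx": 0, "dy": 48, "dz": -20, "ax": 0, "ay": 0, "az": 0, "fingers": 0.8},
    {"dx": 0, "dy": 48, "dz": -20, "ax": 0, "ay": 0, "az": 0, "fingers": 0.8},
  ],
)

```text
clock: 34.35
tool_pos: [0.5366, 0.025, 0.1165]
orientation: [158.0, 89.9, -27.3]
force: [1.1, 1.0, 0.0]
opening: 0.0699
```

>>> send_rows(
  deltas=[
    {"dx": 0, "dy": 48, "dz": -20, "ax": 0, "ay": 0, "az": 0, "fingers": 0.8},
    {"dx": 0, "dy": 45, "dz": -15, "ax": 0, "ay": 0, "az": 0, "fingers": 0.8},
    {"dx": 0, "dy": 35, "dz": -13, "ax": 0, "ay": 0, "az": 0, "fingers": 0.8},
    {"dx": 0, "dy": 0, "dz": 0, "ax": 0, "ay": 0, "az": 0, "fingers": 0.8},
    {"dx": 0, "dy": 0, "dz": 0, "ax": 0, "ay": 0, "az": 0, "fingers": 0.8},
    {"dx": 0, "dy": 0, "dz": 0, "ax": 0, "ay": 0, "az": 0, "fingers": 0.8},
    {"dx": 0, "dy": 0, "dz": 0, "ax": 0, "ay": 0, "az": 0, "fingers": 0.8},
  ],
)

```text
clock: 35.22
tool_pos: [0.5718, -0.1045, 0.1159]
orientation: [108.3, 89.9, -77.0]
force: [-0.7, 1.3, -0.3]
opening: 0.07
```

```bash
python3 - <<'E'
from h import *
tgt(572,-105.3,36,174.7)
snap('wrist','w11');snap('scene','s11')
E
```

```text
t 35.23 pos [ 571.8 -104.5  115.9] jaw 174.72 tilt [ 0.0009 -0.0003] open 70.0 F [-0.7  1.3 -0.3]
d tool-start [79.9  0.7 -0.2] | in goal axes [79.9  0.7 -0.2] rot [ 0.   -0.   -0.01]
```

View pics/w11.png

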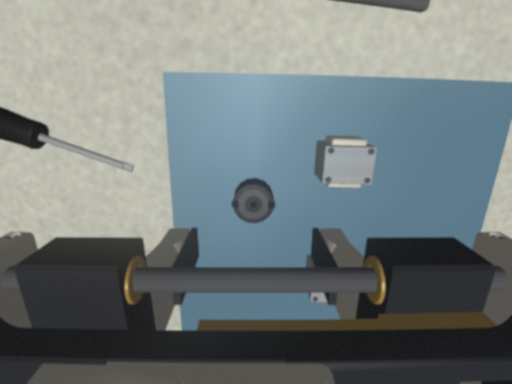

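View pics/s11.png

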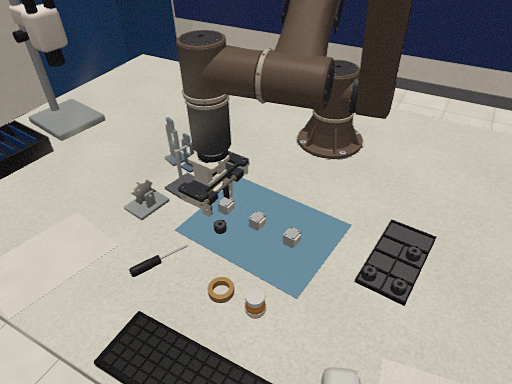

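>>> send_rows(
  deltas=[
    {"dx": 40, "dy": 0.5, "dz": 0, "ax": 0, "ay": 0, "az": 0, "fingers": 0.8},
    {"dx": 30, "dy": 0, "dz": 0, "ax": 0, "ay": 0, "az": 0, "fingers": 0.8},
    {"dx": 10, "dy": 0, "dz": 0, "ax": 0, "ay": 0, "az": 0, "fingers": 0.8},
    {"dx": 0, "dy": 0, "dz": 0, "ax": 0, "ay": 0, "az": 0, "fingers": 0.8},
    {"dx": 0, "dy": 0, "dz": 0, "ax": 0, "ay": 0, "az": 0, "fingers": 0.3},
    {"dx": 0, "dy": 0, "dz": 0, "ax": 0, "ay": 0, "az": 0, "fingers": 0.3},
    {"dx": 0, "dy": 0, "dz": 0, "ax": 0, "ay": 0, "az": 0, "fingers": 0.3},
    {"dx": 0, "dy": 0, "dz": 0, "ax": 0, "ay": 0, "az": 0, "fingers": 0.3},
    {"dx": 0, "dy": 0, "dz": 0, "ax": 0, "ay": 0, "az": 0, "fingers": 0.3},
  ],
)

```text
clock: 36.45
tool_pos: [0.572, -0.106, 0.0361]
orientation: [118.6, 89.9, -66.7]
force: [-1.2, 0.3, 3.7]
opening: 0.0349
```

```bash
python3 - <<'E'
from h import *
tgt(419.8,326.1,110,174.7)
E
```

```text
t 36.45 pos [ 572.  -106.    36.1] jaw 174.66 tilt [ 0.0009 -0.0005] open 34.9 F [-1.2  0.3  3.7]
d tool-start [ -74.4 -416.   191.7] | in goal axes [ -73.9 -416.2  191.4] rot [-0.01 -0.01 -0.01]
```

>>> send_rows(
  deltas=[
    {"dx": -20, "dy": 0, "dz": 0, "ax": 0, "ay": 0, "az": 0, "fingers": 0.3},
    {"dx": -40, "dy": 0, "dz": 0, "ax": 0, "ay": 0, "az": 0, "fingers": 0.3},
    {"dx": -14, "dy": -26, "dz": 13, "ax": 0, "ay": 0, "az": 0, "fingers": 0.3},
    {"dx": 0, "dy": -48, "dz": 22, "ax": 0, "ay": 0, "az": 0, "fingers": 0.3},
    {"dx": 0, "dy": -48, "dz": 22, "ax": 0, "ay": 0, "az": 0, "fingers": 0.3},
    {"dx": 0, "dy": -48, "dz": 22, "ax": 0, "ay": 0, "az": 0, "fingers": 0.3},
    {"dx": 0, "dy": -48, "dz": 22, "ax": 0, "ay": 0, "az": 0, "fingers": 0.3},
    {"dx": 0, "dy": -48, "dz": 22, "ax": 0, "ay": 0, "az": 0, "fingers": 0.3},
    {"dx": 0, "dy": -48, "dz": 22, "ax": 0, "ay": 0, "az": 0, "fingers": 0.3},
    {"dx": 0, "dy": -48, "dz": 22, "ax": 0, "ay": 0, "az": 0, "fingers": 0.3},
    {"dx": 0, "dy": -34, "dz": 15, "ax": 0, "ay": 0, "az": 0, "fingers": 0.3},
    {"dx": 0, "dy": -20, "dz": 9, "ax": 0, "ay": 0, "az": 0, "fingers": 0.3},
  ],
)

```text
clock: 37.95
tool_pos: [0.4197, 0.3277, 0.1092]
orientation: [87.3, 89.9, -98.0]
force: [0.6, 1.0, 1.0]
opening: 0.0349
```

>>> send_rows(
  deltas=[
    {"dx": 0, "dy": 0, "dz": 0, "ax": 0, "ay": 0, "az": 0, "fingers": 0.3},
    {"dx": 0, "dy": 0, "dz": 0, "ax": 0, "ay": 0, "az": 0, "fingers": 0.3},
    {"dx": 0, "dy": 0, "dz": 0, "ax": 0, "ay": 0, "az": 0, "fingers": 0.3},
  ],
)

```text
clock: 38.33
tool_pos: [0.4207, 0.325, 0.1092]
orientation: [82.0, 89.9, -103.4]
force: [-0.1, -0.2, -0.7]
opening: 0.035
```

```bash
python3 - <<'E'
from h import *
tgt(419.8,326.1,40.4,174.7)
E
```

```text
t 38.33 pos [420.7 325.  109.2] jaw 174.58 tilt [0.0012 0.0002] open 35.0 F [-0.1 -0.2 -0.7]
d tool-start [68.8 -1.1  1. ] | in goal axes [68.8 -1.   1. ] rot [-0.02  0.   -0.01]
```

Place; then lift.

>>> send_rows(
  deltas=[
    {"dx": 30, "dy": -0.5, "dz": 1, "ax": 0, "ay": 0, "az": 0, "fingers": 0.3},
    {"dx": 25, "dy": 0, "dz": 0, "ax": 0, "ay": 0, "az": 0, "fingers": 0.3},
    {"dx": 10, "dy": 0, "dz": 0, "ax": 0, "ay": 0, "az": 0, "fingers": 0.3},
    {"dx": 3.8, "dy": 0, "dz": 0, "ax": 0, "ay": 0, "az": 0, "fingers": 0.3},
    {"dx": 0, "dy": 0, "dz": 0, "ax": 0, "ay": 0, "az": 0, "fingers": 0.3},
    {"dx": 0, "dy": 0, "dz": 0, "ax": 0, "ay": 0, "az": 0, "fingers": 0.3},
    {"dx": 0.3, "dy": 0, "dz": 0, "ax": 0, "ay": 0, "az": 0, "fingers": 0.3},
    {"dx": 0, "dy": 0, "dz": 0, "ax": 0, "ay": 0, "az": 0, "fingers": 0.3},
  ],
)

```text
clock: 39.33
tool_pos: [0.4195, 0.3268, 0.0405]
orientation: [124.9, 90.0, -60.4]
force: [-0.3, 0.5, -0.8]
opening: 0.0346
```

>>> send_rows(
  deltas=[
    {"dx": 0, "dy": 0, "dz": 0, "ax": 0, "ay": 0, "az": 0, "fingers": 0.6},
    {"dx": 0, "dy": 0, "dz": 0, "ax": 0, "ay": 0, "az": 0, "fingers": 0.6},
    {"dx": -10, "dy": 0, "dz": 0, "ax": 0, "ay": 0, "az": 0, "fingers": 0.8},
    {"dx": -40, "dy": 0, "dz": 0, "ax": 0, "ay": 0, "az": 0, "fingers": 0.8},
    {"dx": -50, "dy": 0, "dz": 0, "ax": 0, "ay": 0, "az": 0, "fingers": 0.8},
    {"dx": -50, "dy": 0, "dz": 0, "ax": 0, "ay": 0, "az": 0, "fingers": 0.8},
    {"dx": -50, "dy": 0, "dz": 0, "ax": 0, "ay": 0, "az": 0, "fingers": 0.8},
    {"dx": -40, "dy": 0, "dz": 0, "ax": 0, "ay": 0, "az": 0, "fingers": 0.8},
    {"dx": 0, "dy": 0, "dz": 0, "ax": 0, "ay": 0, "az": 0, "fingers": 0.8},
  ],
)

```text
clock: 40.45
tool_pos: [0.4205, 0.3279, 0.2846]
orientation: [-127.4, 89.6, 47.3]
force: [-0.6, -0.3, -0.7]
opening: 0.0702
```

```bash
python3 - <<'E'
from h import *
tgt(419.8,326.1,40.4,174.7)
snap('scene','s12')
crop('s12',340,210,450,310,6,'s12c')
s,o=snap('top','t12'); crop('t12',320,150,430,300,5,'t12c')
E
```

```text
t 40.45 pos [420.5 327.9 284.6] jaw 174.67 tilt [-0.0053 -0.004 ] open 70.2 F [-0.6 -0.3 -0.7]
d tool-start [244.2   3.1   1.5] | in goal axes [244.2   1.8   0.5] rot [-0.01 -0.05  0.06]
```

View pics/s12c.png

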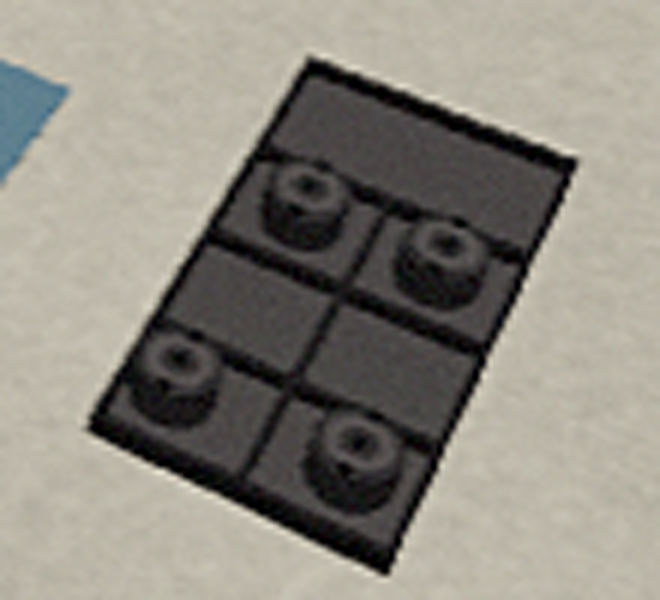

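View pics/t12.png

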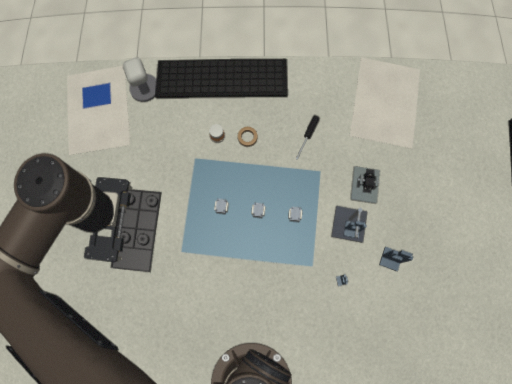

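```bash
python3 - <<'E'
from h import *
tgt(450,-170,300,169.5)
E
```

```text
t 40.55 pos [419.2 326.7 280.7] jaw 174.64 tilt [-0.0003 -0.0002] open 70.5 F [ 0.2 -0.4 -0.3]
d tool-start [-19.4 491.6 -77. ] | in goal axes [ -19.3  482.7 -120.8] rot [ 1.03 -0.    0.  ]
```

>>> send_rows(
  deltas=[
    {"dx": -10, "dy": 40, "dz": -10, "ax": 0, "ay": 0, "az": 0, "fingers": 0.8},
    {"dx": -9, "dy": 49, "dz": -10, "ax": 0, "ay": 0, "az": 0, "fingers": 0.8},
    {"dx": 0, "dy": 49, "dz": -10, "ax": 0, "ay": 0, "az": 0, "fingers": 0.8},
    {"dx": 0, "dy": 49, "dz": -10, "ax": 0, "ay": 0, "az": 0, "fingers": 0.8},
    {"dx": 0, "dy": 49, "dz": -7, "ax": 0, "ay": 0, "az": 0, "fingers": 0.8},
    {"dx": 0, "dy": 49, "dz": -7, "ax": 0, "ay": 0, "az": 0, "fingers": 0.5},
    {"dx": 0, "dy": 49, "dz": -7, "ax": 0, "ay": 0, "az": 0, "fingers": 0.5},
    {"dx": 0, "dy": 49, "dz": -6, "ax": 0, "ay": 0, "az": 0, "fingers": 0.5},
    {"dx": 0, "dy": 49, "dz": -5, "ax": 0, "ay": 0, "az": 0, "fingers": 0.5},
    {"dx": 0, "dy": 40, "dz": -5, "ax": 0, "ay": 0, "az": 0, "fingers": 0.5},
    {"dx": 0, "dy": 20, "dz": 0, "ax": 0.5, "ay": 0, "az": 0, "fingers": 0.5},
    {"dx": 0, "dy": 0, "dz": 0, "ax": 0.53, "ay": 0, "az": 0, "fingers": 0.5},
  ],
)

```text
clock: 42.05
tool_pos: [0.4492, -0.1715, 0.298]
orientation: [25.9, 89.8, -164.8]
force: [0.0, 0.4, -0.1]
opening: 0.0437
```

>>> send_rows(
  deltas=[
    {"dx": 0, "dy": 0, "dz": 0, "ax": 0, "ay": 0, "az": 0, "fingers": 0.5},
    {"dx": 0, "dy": 0, "dz": 0, "ax": 0, "ay": 0, "az": 0, "fingers": 0.5},
    {"dx": 0, "dy": 0, "dz": 0, "ax": 0, "ay": 0, "az": 0, "fingers": 0.5},
  ],
)

```text
clock: 42.42
tool_pos: [0.4502, -0.1699, 0.2994]
orientation: [74.2, 89.9, -116.2]
force: [-0.1, -0.6, -0.1]
opening: 0.044
```

```bash
python3 - <<'E'
from h import *
tgt(450,-170,300,169.5)
snap('wrist','w13')
E
```

```text
t 42.42 pos [ 450.2 -169.9  299.4] jaw 169.57 tilt [0.001  0.0003] open 44.0 F [-0.1 -0.6 -0.1]
d tool-start [-0.6  0.2  0.2] | in goal axes [-0.6  0.2  0.2] rot [ 0.01  0.   -0.01]
```

View pics/w13.png

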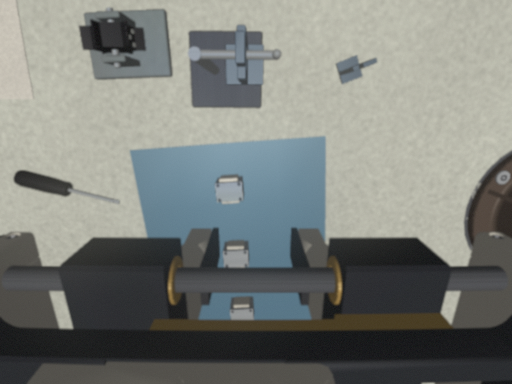

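```bash
python3 - <<'E'
from h import *
crop('w13',70,0,300,115,3.4,'w13c')
E
```

```text
(no output)
```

View pics/w13c.png

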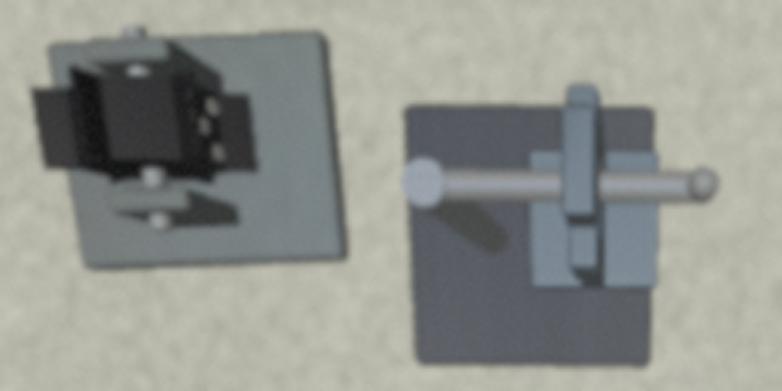

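```bash
python3 - <<'E'
from h import *
a=wp('w13',70,0,3.4,[(424,183)],.150);b=wp('w13',70,0,3.4,[(703,184)],.155);print('post',a,'tip',b)
d=a-b;print('yaw',np.degrees(np.arctan2(d[0,1],d[0,0])),np.linalg.norm(d))
print('tabtop px',wp('w13',70,0,3.4,[(581,86),(581,106),(580,160),(563,160),(598,160)],.183), wp('w13',70,0,3.4,[(580,213)],.159))
st=wp('w13',70,0,3.4,[(406,107),(655,107),(651,364),(417,364)],.010);print('stand',st.tolist(),st.mean(0))
for i,j in((0,1),(3,2)): e=st[i]-st[j];print(np.degrees(np.arctan2(e[1],e[0])),np.linalg.norm(e))
co=wp('w13',70,0,3.4,[(50,45),(325,33),(346,258),(87,268)],.012);print('counter',co.tolist(),co.mean(0))
for i,j in((0,1),(3,2)): e=co[i]-co[j];print(np.degrees(np.arctan2(e[1],e[0])),np.linalg.norm(e))
E
```

```text
post [[ 481.5 -303.6]] tip [[ 408.4 -289. ]]
yaw -11.294858604461911 74.5437455458203
tabtop px [[ 435.5 -311. ]
 [ 436.4 -306.9]
 [ 438.8 -295.6]
 [ 442.8 -296.3]
 [ 434.7 -294.8]] [[ 441.6 -287.4]]
stand [[504.7, -357.6], [408.3, -339.6], [426.9, -243.7], [523.9, -261.8]] [ 465.95  -300.675]
-10.576586544968752 98.06610015698593
-10.569718109369813 98.67426209503672
counter [[635.7, -405.6], [528.9, -388.3], [541.9, -307.7], [648.3, -324.5]] [ 588.7   -356.525]
-9.201136753061862 108.1920976781577
-8.972626614896402 107.71815074535951
```

```bash
python3 - <<'E'
from h import *
tgt(437.5,-295.5,225,169)
E
```

```text
t 42.48 pos [ 450.3 -169.9  299.5] jaw 169.56 tilt [0.001  0.0001] open 43.4 F [-0.2  0.5  0.8]
d tool-start [ 74.6 125.8 -10.2] | in goal axes [ 74.5 125.8 -11.4] rot [ 0.11  0.   -0.01]
```

>>> send_rows(
  deltas=[
    {"dx": 0, "dy": 40, "dz": -5, "ax": 0.11, "ay": 0, "az": 0, "fingers": 0.5},
    {"dx": 0, "dy": 45, "dz": -6.5, "ax": 0, "ay": 0, "az": 0, "fingers": 0.5},
    {"dx": 30, "dy": 31, "dz": 0, "ax": 0, "ay": 0, "az": 0, "fingers": 0.5},
    {"dx": 30, "dy": 9.5, "dz": 0, "ax": 0, "ay": 0, "az": 0, "fingers": 0.5},
    {"dx": 14.5, "dy": 0, "dz": 0, "ax": 0, "ay": 0, "az": 0, "fingers": 0.5},
    {"dx": 0, "dy": 0, "dz": 0, "ax": 0, "ay": 0, "az": 0, "fingers": 0.5},
    {"dx": 0, "dy": 0, "dz": 0, "ax": 0, "ay": 0, "az": 0, "fingers": 0.5},
    {"dx": 0, "dy": 0, "dz": 0, "ax": 0, "ay": 0, "az": 0, "fingers": 0.5},
  ],
)

```text
clock: 43.48
tool_pos: [0.4387, -0.2954, 0.2265]
orientation: [150.9, 89.9, -40.1]
force: [-0.3, 0.4, -0.8]
opening: 0.0437
```

```bash
python3 - <<'E'
from h import *
tgt(437.5,-295.5,188,169)
snap('wrist','w14');snap('scene','s14');crop('s14',110,60,290,240,4,'s14c')
E
```

```text
t 43.48 pos [ 438.7 -295.4  226.5] jaw 169.01 tilt [ 0.0012 -0.0022] open 43.7 F [-0.3  0.4 -0.8]
d tool-start [38.5  0.3  1.2] | in goal axes [38.5  0.3  1.1] rot [ 0.   -0.03 -0.01]
```

View pics/w14.png

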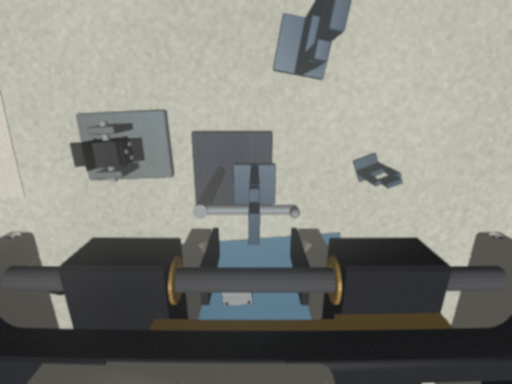

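View pics/s14c.png

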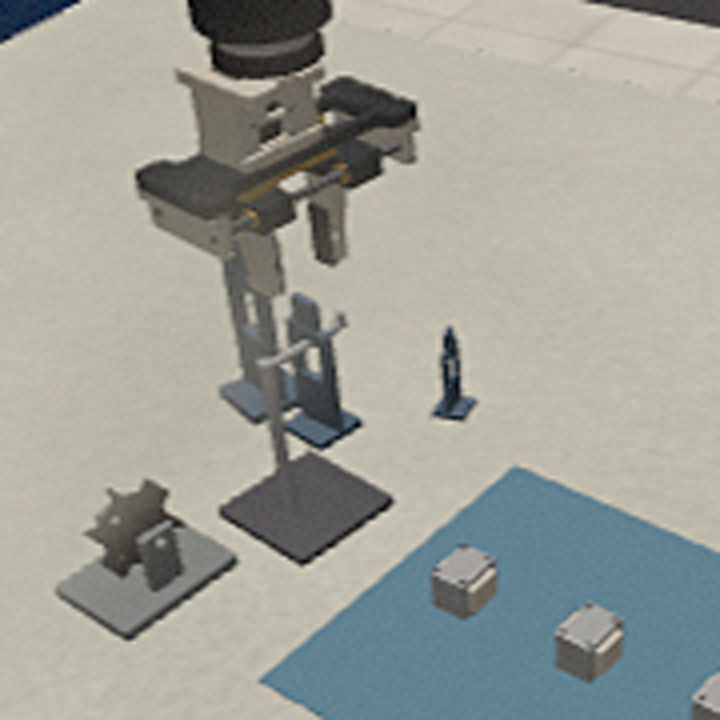

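```bash
python3 - <<'E'
from h import *
s,o=load('w14')
a=px2w(s,o,200,211,.15);b=px2w(s,o,294,211,.155);print(a*1000,b*1000, np.degrees(np.arctan2((a-b)[1],(a-b)[0])))
for z in(.149,.171): print(px2w(s,o,254.5,211,z)*1000)
tool=lambda X:Ro.from_euler('xyz',o['orientation'],degrees=True).as_matrix().T@(X-o['tool_pos'])*1000
print(tool(a),tool(b),tool(px2w(s,o,254.5,225,.171)))
E
```

```text
[ 481.44466458 -304.16758164  150.        ] [ 408.48628002 -292.02955209  155.        ] -9.445739590328504
[ 438.99520951 -295.55583847  149.        ]
[ 437.32435647 -304.02913411  171.        ]
[ 76.59681376   0.36192287 -43.4949111 ] [71.43532471  2.36553658 30.42803663] [55.49753472 -2.23409585 -0.20544095]
```

>>> send_rows(
  deltas=[
    {"dx": 15, "dy": 0.5, "dz": 0.5, "ax": 0, "ay": -0.02, "az": 0, "fingers": 0.5},
    {"dx": 15, "dy": 0.5, "dz": 0, "ax": 0, "ay": 0, "az": 0, "fingers": 0.5},
    {"dx": 8, "dy": 0, "dz": 0, "ax": 0, "ay": 0, "az": 0, "fingers": 0.5},
    {"dx": 0, "dy": 0, "dz": 0, "ax": 0, "ay": 0, "az": 0, "fingers": 0.5},
    {"dx": 0, "dy": 0, "dz": 0, "ax": 0, "ay": 0, "az": 0, "fingers": 0},
    {"dx": 0, "dy": 0, "dz": 0, "ax": 0, "ay": 0, "az": 0, "fingers": 0},
    {"dx": 0, "dy": 0, "dz": 0, "ax": 0, "ay": 0, "az": 0, "fingers": 0},
    {"dx": 0, "dy": 0, "dz": 0, "ax": 0, "ay": 0, "az": 0, "fingers": 0},
    {"dx": 0, "dy": 0, "dz": 0, "ax": 0, "ay": 0, "az": 0, "fingers": 0},
    {"dx": 0, "dy": 0, "dz": 0, "ax": 0, "ay": 0, "az": 0, "fingers": 0},
  ],
)

```text
clock: 44.82
tool_pos: [0.4373, -0.2966, 0.1875]
orientation: [40.4, 89.9, -150.7]
force: [-1.2, 0.4, 1.7]
opening: 0.0077
```

```bash
python3 - <<'E'
from h import *
tgt(437.5,-295.5,188,169)
snap('wrist','w15');snap('scene','s15');crop('s15',110,60,290,240,4,'s15c')
E
```

```text
t 44.83 pos [ 437.3 -296.6  187.5] jaw 168.95 tilt [0.0011 0.0013] open 7.7 F [-1.2  0.4  1.7]
d tool-start [-0.5 -1.2  0. ] | in goal axes [-0.5 -1.2  0. ] rot [-0.01  0.01 -0.01]
```

View pics/s15c.png

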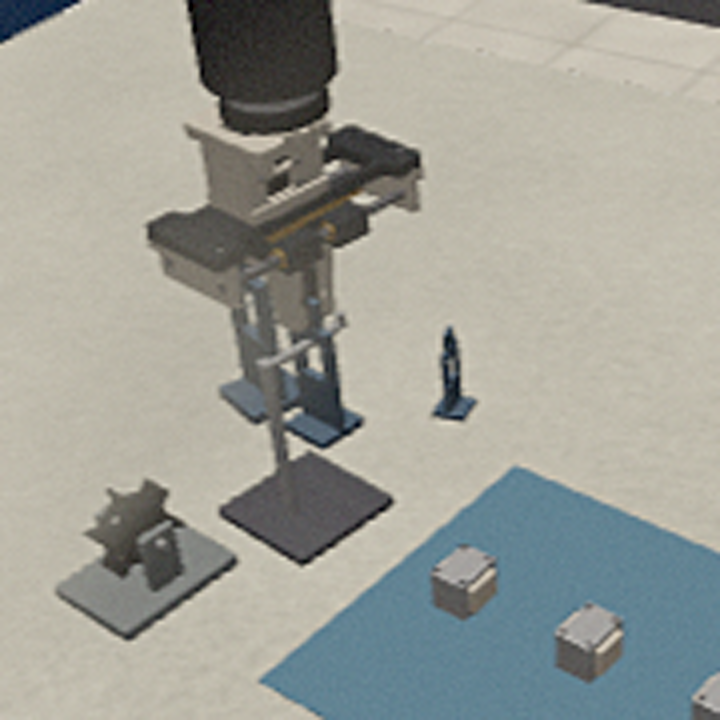

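>>> send_rows(
  deltas=[
    {"dx": -5, "dy": 0, "dz": 0, "ax": 0, "ay": 0, "az": 0, "fingers": 0},
    {"dx": -6, "dy": 0, "dz": 0, "ax": 0, "ay": 0, "az": 0, "fingers": 0},
    {"dx": -6, "dy": 0, "dz": 0, "ax": 0, "ay": 0, "az": 0, "fingers": 0},
    {"dx": 0, "dy": 0, "dz": 0, "ax": 0, "ay": 0, "az": 0, "fingers": 0},
    {"dx": 0, "dy": 0, "dz": 0, "ax": 0, "ay": 0, "az": 0, "fingers": 0},
  ],
)

```text
clock: 45.55
tool_pos: [0.4371, -0.2965, 0.2042]
orientation: [25.7, 89.9, -165.3]
force: [0.5, 0.2, -0.1]
opening: 0.0078
```

```bash
python3 - <<'E'
from h import *
tgt(437.5,-295.5,188,169)
snap('scene','s16');crop('s16',110,60,290,240,4,'s16c')
E
```

```text
t 45.55 pos [ 437.1 -296.5  204.2] jaw 168.94 tilt [0.0008 0.0017] open 7.8 F [ 0.5  0.2 -0.1]
d tool-start [16.2 -1.1 -0.2] | in goal axes [16.2 -1.1 -0.2] rot [-0.01  0.02 -0.01]
```

View pics/s16c.png

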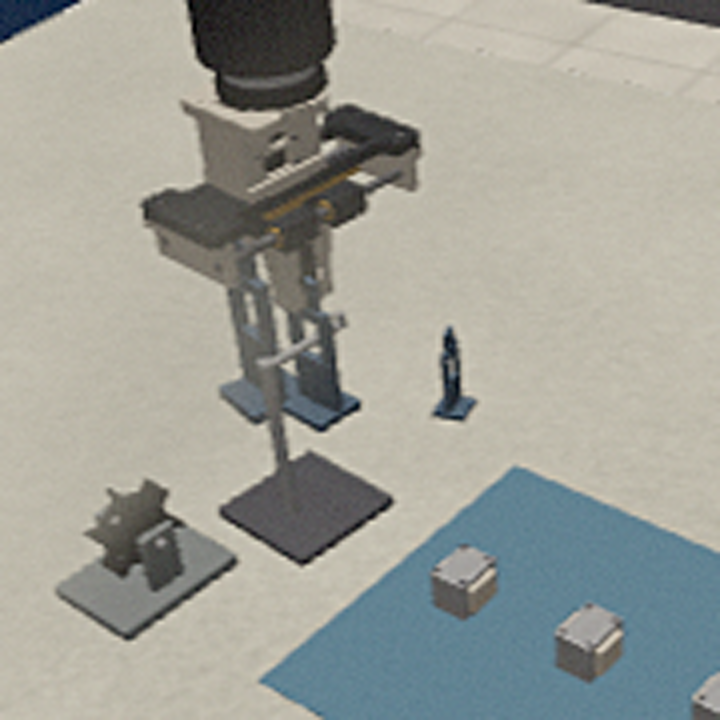

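>>> send_rows(
  deltas=[
    {"dx": 0, "dy": 0, "dz": 5, "ax": 0, "ay": 0, "az": 0, "fingers": 0},
    {"dx": 0, "dy": 0, "dz": 10, "ax": 0, "ay": 0, "az": 0, "fingers": 0},
    {"dx": 0, "dy": 0, "dz": 10, "ax": 0, "ay": 0, "az": 0, "fingers": 0},
    {"dx": 0, "dy": 0, "dz": 10, "ax": 0, "ay": 0, "az": 0, "fingers": 0},
    {"dx": 0, "dy": 0, "dz": 10, "ax": 0, "ay": 0, "az": 0, "fingers": 0},
    {"dx": 0, "dy": 0, "dz": 10, "ax": 0, "ay": 0, "az": 0, "fingers": 0},
    {"dx": 0, "dy": 0, "dz": 5, "ax": 0, "ay": 0, "az": 0, "fingers": 0},
    {"dx": 0, "dy": 0, "dz": 0, "ax": 0, "ay": 0, "az": 0, "fingers": 0},
    {"dx": 0, "dy": 0, "dz": 0, "ax": 0, "ay": 0, "az": 0, "fingers": 0},
  ],
)

```text
clock: 46.72
tool_pos: [0.3786, -0.2851, 0.2044]
orientation: [36.2, 89.9, -154.8]
force: [1.6, -0.0, -0.3]
opening: 0.0077
```

```bash
python3 - <<'E'
from h import *
tgt(359.8,361.9,220,174.7)
snap('scene','s17');crop('s17',110,60,290,240,4,'s17c')
E
```

```text
t 46.73 pos [ 378.6 -285.1  204.4] jaw 168.95 tilt [0.001  0.0014] open 7.7 F [ 1.6 -0.  -0.3]
d tool-start [ -16.1 -631.4  142.4] | in goal axes [ -15.6 -642.5   78.5] rot [-1.15  0.02 -0.01]
```

View pics/s17c.png

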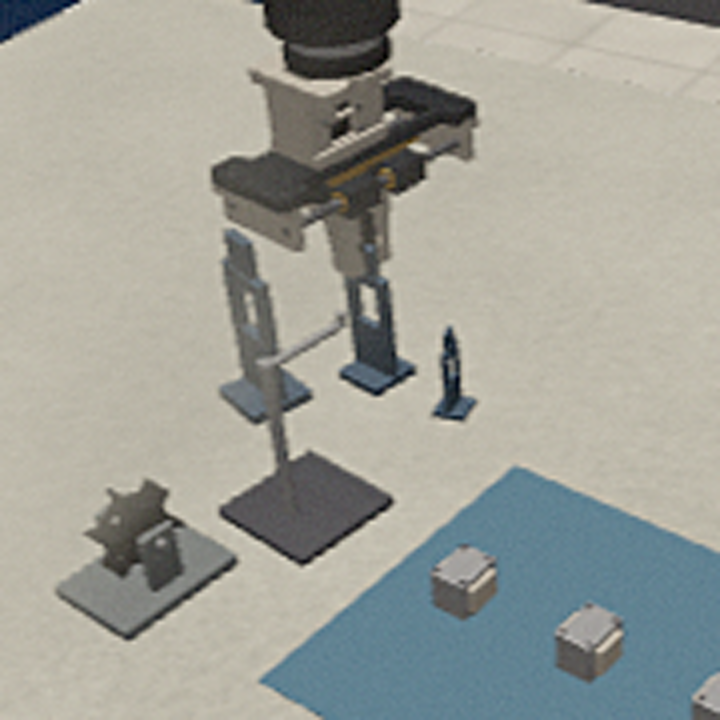

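>>> send_rows(
  deltas=[
    {"dx": -15, "dy": -10, "dz": 0, "ax": 0, "ay": 0, "az": 0, "fingers": 0},
    {"dx": -15, "dy": -20, "dz": 0, "ax": 0, "ay": 0, "az": 0, "fingers": 0},
    {"dx": 0, "dy": -35, "dz": -1, "ax": 0, "ay": 0, "az": 0, "fingers": 0},
    {"dx": 0, "dy": -40, "dz": -2, "ax": 0, "ay": 0, "az": 0, "fingers": 0},
    {"dx": 0, "dy": -40, "dz": -2, "ax": 0, "ay": 0, "az": 0, "fingers": 0},
    {"dx": 0, "dy": -40, "dz": -2, "ax": 0, "ay": 0, "az": 0, "fingers": 0},
    {"dx": 0, "dy": -40, "dz": -2, "ax": 0, "ay": 0, "az": 0, "fingers": 0},
    {"dx": 0, "dy": -40, "dz": -2, "ax": 0, "ay": 0, "az": 0, "fingers": 0},
    {"dx": 0, "dy": -35, "dz": -1, "ax": -0.5, "ay": 0, "az": 0, "fingers": 0},
    {"dx": 0, "dy": 0, "dz": 0, "ax": -0.65, "ay": 0, "az": 0, "fingers": 0},
    {"dx": 0, "dy": 0, "dz": 0, "ax": 0, "ay": 0, "az": 0, "fingers": 0},
  ],
)

```text
clock: 48.15
tool_pos: [0.4478, 0.008, 0.2348]
orientation: [27.0, 89.9, -158.2]
force: [-0.3, -0.6, 0.4]
opening: 0.0077
```

```bash
python3 - <<'E'
from h import *
tgt(359.8,361.9,230,174.7)
print(ctrl.get_obs()['joint_pos'])
E
```

```text
t 48.15 pos [447.8   8.  234.8] jaw 174.75 tilt [0.0005 0.0011] open 7.7 F [-0.3 -0.6  0.4]
d tool-start [   4.8 -344.4  120. ] | in goal axes [   4.8 -344.3  120.3] rot [ 0.01  0.01 -0.01]
[ 2.63704737e+01 -6.51810147e-01 -2.79317200e+01 -6.09041680e-03
 -6.27877384e+01 -3.16158683e+01]
```

>>> send_rows(
  deltas=[
    {"dx": 0, "dy": -24, "dz": 8, "ax": 0, "ay": 0, "az": 0, "fingers": 0},
    {"dx": 0, "dy": -43, "dz": 15, "ax": 0, "ay": 0, "az": 0, "fingers": 0},
    {"dx": 0, "dy": -43, "dz": 15, "ax": 0, "ay": 0, "az": 0, "fingers": 0},
    {"dx": 0, "dy": -43, "dz": 15, "ax": 0, "ay": 0, "az": 0, "fingers": 0},
    {"dx": 0, "dy": -43, "dz": 15, "ax": 0, "ay": 0, "az": 0, "fingers": 0},
    {"dx": 0, "dy": -43, "dz": 15, "ax": 0, "ay": 0, "az": 0, "fingers": 0},
    {"dx": 0, "dy": -43, "dz": 15, "ax": 0, "ay": 0, "az": 0, "fingers": 0},
    {"dx": 0, "dy": -34, "dz": 12, "ax": 0, "ay": 0, "az": 0, "fingers": 0},
    {"dx": 0, "dy": -20, "dz": 7, "ax": 0, "ay": 0, "az": 0, "fingers": 0},
    {"dx": 0, "dy": -8, "dz": 3, "ax": 0, "ay": 0, "az": 0, "fingers": 0},
    {"dx": 0, "dy": 0, "dz": 0, "ax": 0, "ay": 0, "az": 0, "fingers": 0},
    {"dx": 0, "dy": 0, "dz": 0, "ax": 0, "ay": 0, "az": 0, "fingers": 0},
  ],
)

```text
clock: 49.65
tool_pos: [0.3601, 0.3598, 0.2341]
orientation: [26.0, 89.9, -159.3]
force: [-0.0, -0.7, -1.1]
opening: 0.0077
```

```bash
python3 - <<'E'
from h import *
tgt(359.8,361.9,126,174.7)
snap('wrist','w18');snap('scene','s18');crop('s18',330,100,470,300,3,'s18c')
E
```

```text
t 49.65 pos [360.1 359.8 234.1] jaw 174.64 tilt [0.0009 0.0018] open 7.7 F [-0.  -0.7 -1.1]
d tool-start [108.1  -2.2   0.3] | in goal axes [108.1  -2.1   0.5] rot [-0.01  0.02 -0.01]
```

View pics/s18c.png

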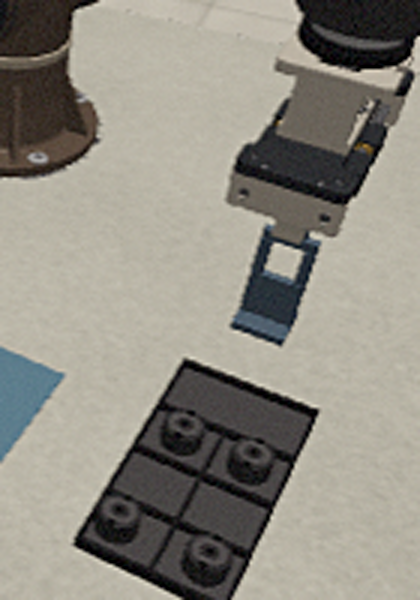

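View pics/w18.png

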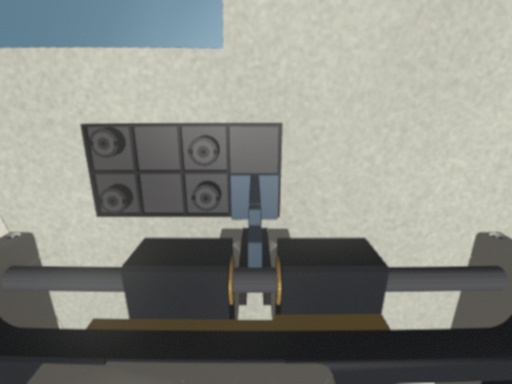

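```bash
python3 - <<'E'
from h import *
crop('w18',75,115,290,225,3.6,'w18c')
E
```

```text
(no output)
```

View pics/w18c.png

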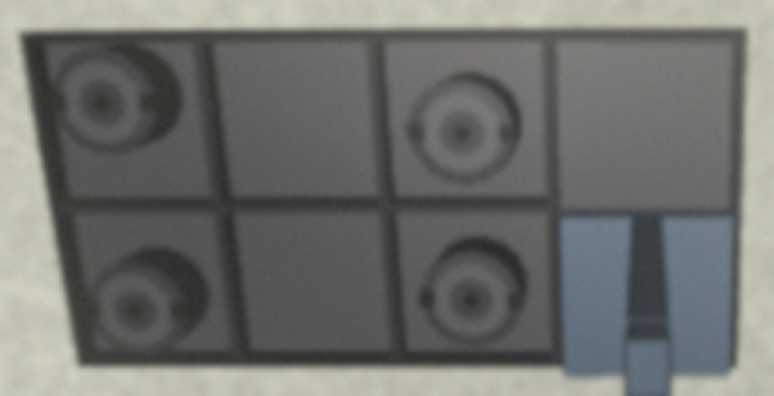

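```bash
python3 - <<'E'
from h import *
p=wp('w18',75,115,3.6,[(22,33),(745,32),(556,206),(388,205),(220,205),(80,364)],.012)
q=np.array([(125,-62),(-125,-62),(-57,0),(3,0),(63,0),(125,62)],float)
pm,qm=p.mean(0),q.mean(0); A=(q-qm); B=p-pm
th=np.arctan2((A[:,0]*B[:,1]-A[:,1]*B[:,0]).sum(),(A*B).sum()); R=np.array([[np.cos(th),-np.sin(th)],[np.sin(th),np.cos(th)]])
c=pm-R@qm
print(np.degrees(th),c, (p-(q@R.T+c)).round(1).tolist(),'bay',c+R@[-90,0])
E
```

```text
-5.499413171313423 [449.85976374 354.04276498] [[-0.2, 1.0], [1.8, 0.8], [-0.5, -0.1], [-0.4, -0.5], [0.0, -0.5], [-0.6, -0.7]] bay [360.27401754 362.66796516]
```

>>> send_rows(
  deltas=[
    {"dx": 30, "dy": -2, "dz": 0, "ax": 0, "ay": 0.02, "az": 0, "fingers": 0},
    {"dx": 35, "dy": 0, "dz": 0, "ax": 0, "ay": 0, "az": 0, "fingers": 0},
    {"dx": 25, "dy": 0, "dz": 0, "ax": 0, "ay": 0, "az": 0, "fingers": 0},
    {"dx": 10, "dy": 0, "dz": 0, "ax": 0, "ay": 0, "az": 0, "fingers": 0},
    {"dx": 5, "dy": 0, "dz": 0, "ax": 0, "ay": 0, "az": 0, "fingers": 0},
    {"dx": 0, "dy": 0, "dz": 0, "ax": 0, "ay": 0, "az": 0, "fingers": 0},
    {"dx": 0, "dy": 0, "dz": 0, "ax": 0, "ay": 0, "az": 0, "fingers": 0},
    {"dx": 0, "dy": 0, "dz": 0, "ax": 0, "ay": 0, "az": 0, "fingers": 0},
  ],
)

```text
clock: 50.75
tool_pos: [0.3602, 0.363, 0.1296]
orientation: [-145.5, 90.0, 29.2]
force: [-1.0, -0.3, -0.6]
opening: 0.0077
```

```bash
python3 - <<'E'
from h import *
tgt(360,362.3,126,174.7)
snap('scene','s19');crop('s19',330,100,470,300,3,'s19c')
E
```

```text
t 50.75 pos [360.2 363.  129.6] jaw 174.71 tilt [-0.0003 -0.0004] open 7.7 F [-1.  -0.3 -0.6]
d tool-start [3.6 0.7 0.1] | in goal axes [3.6 0.7 0.1] rot [ 0. -0.  0.]
```

View pics/s19c.png

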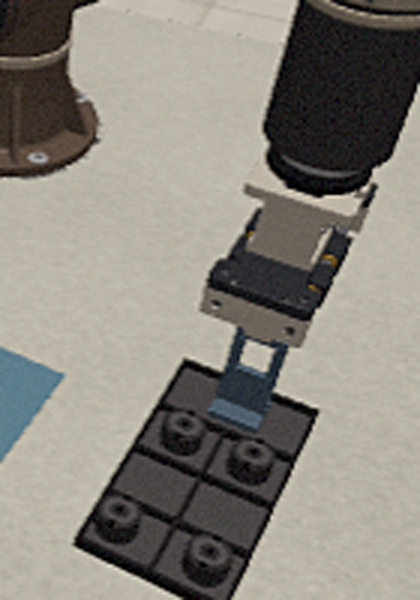

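>>> send_rows(
  deltas=[
    {"dx": 1.5, "dy": 0, "dz": 0, "ax": 0, "ay": 0, "az": 0, "fingers": 0},
    {"dx": 0.8, "dy": 0, "dz": 0, "ax": 0, "ay": 0, "az": 0, "fingers": 0},
    {"dx": 0.7, "dy": 0, "dz": 0, "ax": 0, "ay": 0, "az": 0, "fingers": 0},
    {"dx": 0, "dy": 0, "dz": 0, "ax": 0, "ay": 0, "az": 0, "fingers": 0},
    {"dx": 0, "dy": 0, "dz": 0, "ax": 0, "ay": 0, "az": 0, "fingers": 0},
  ],
)

```text
clock: 51.42
tool_pos: [0.3603, 0.3627, 0.1266]
orientation: [138.3, 90.0, -47.0]
force: [-1.0, -0.9, 6.2]
opening: 0.0074
```

```bash
python3 - <<'E'
from h import *
tgt(360,362.3,126,174.7)
E
```

```text
t 51.42 pos [360.3 362.7 126.6] jaw 174.72 tilt [ 0.0005 -0.0005] open 7.4 F [-1.  -0.9  6.2]
d tool-start [0.6 0.5 0.2] | in goal axes [0.6 0.5 0.2] rot [ 0.   -0.01 -0.01]
```

Contact (6 N up). Release and rise.

>>> send_rows(
  deltas=[
    {"dx": -0.2, "dy": 0, "dz": 0, "ax": 0, "ay": 0, "az": 0, "fingers": 0.3},
    {"dx": 0, "dy": 0, "dz": 0, "ax": 0, "ay": 0, "az": 0, "fingers": 0.5},
    {"dx": 0, "dy": 0, "dz": 0, "ax": 0, "ay": 0, "az": 0, "fingers": 0.5},
    {"dx": -10, "dy": 0, "dz": 0, "ax": 0, "ay": 0, "az": 0, "fingers": 0.5},
    {"dx": -30, "dy": 0, "dz": 0, "ax": 0, "ay": 0, "az": 0, "fingers": 0.5},
    {"dx": -50, "dy": 0, "dz": 0, "ax": 0, "ay": 0, "az": 0, "fingers": 0.5},
    {"dx": -50, "dy": 0, "dz": 0, "ax": 0, "ay": 0, "az": 0, "fingers": 0.5},
    {"dx": 0, "dy": 0, "dz": 0, "ax": 0, "ay": 0, "az": 0, "fingers": 0},
    {"dx": 0, "dy": 0, "dz": 0, "ax": 0, "ay": 0, "az": 0, "fingers": 0},
  ],
)

```text
clock: 52.55
tool_pos: [0.3599, 0.3626, 0.2665]
orientation: [-51.0, 90.0, 123.7]
force: [-0.5, -1.0, -0.4]
opening: 0.0292
```

```bash
python3 - <<'E'
from h import *
snap('scene','s20');crop('s20',330,160,470,300,4,'s20c');crop('s20',110,160,200,230,8,'s20w')
snap('top','t20');crop('t20',340,150,400,220,8,'t20w')
crop('w14',60,90,190,200,5,'w14w')
crop('scene0',110,160,200,230,8,'s0w')
E
```

```text
(no output)
```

View pics/s20c.png

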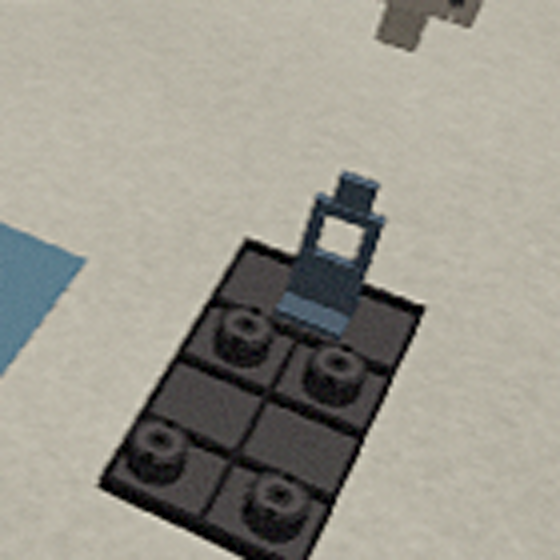

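View pics/s20w.png

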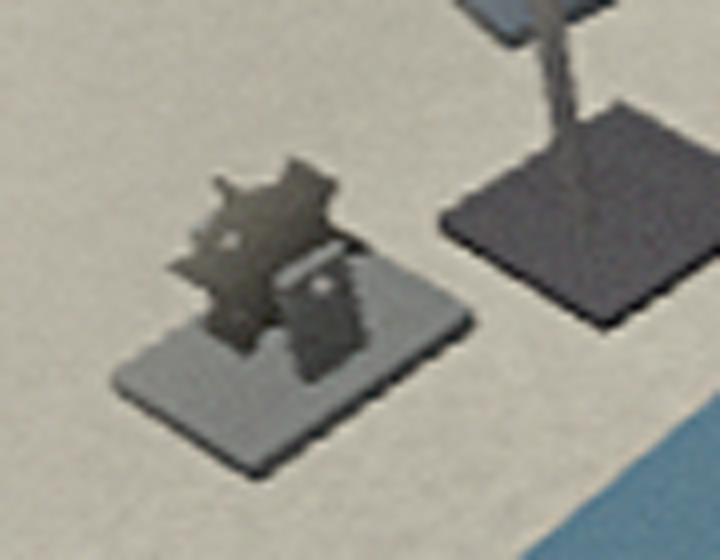

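View pics/t20w.png

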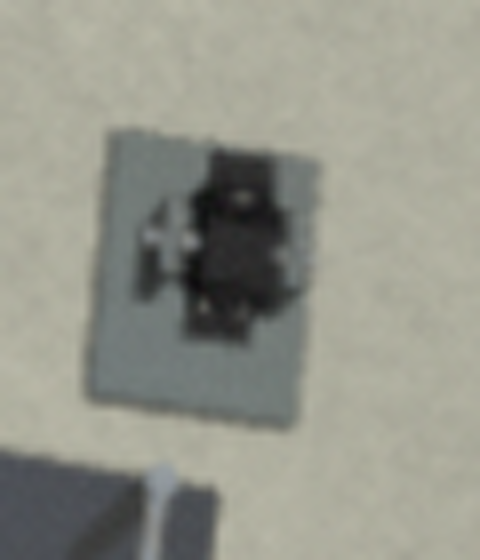

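View pics/w14w.png

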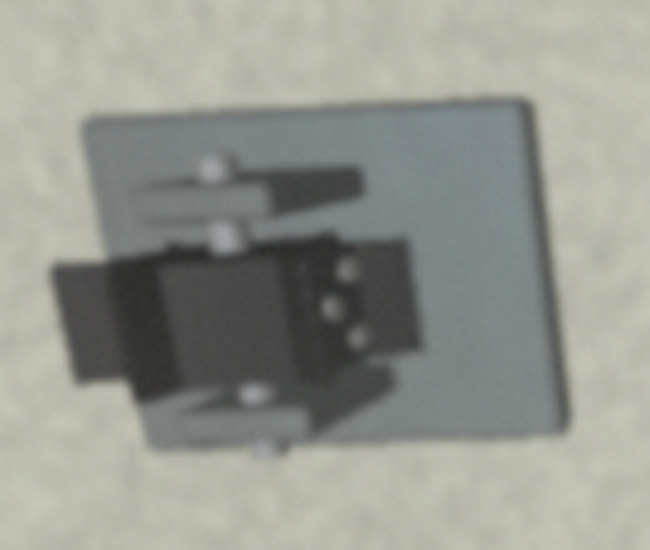

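```bash
cat >> h.py <<'E'
C=np.array([.588,-.3562]); CY=-9.0
def wpt(r,al,y):
    a=np.radians(CY); X=np.array([np.cos(a),np.sin(a)]);Y=np.array([-X[1],X[0]])
    p=C-r*np.sin(al)*X+y*Y; return np.array([p[0],p[1],.052+r*np.cos(al)])
def overlay(f,deg,x0,y0,x1,y1,k):
    s,o=load(f); im=cv2.imread('pics/'+f+'.png')[y0:y1,x0:x1]; im=cv2.resize(im,None,fx=k,fy=k,interpolation=cv2.INTER_CUBIC)
    P=lambda X:tuple(int(round(v)) for v in ((np.array(w2px(s,o,X))+.4-[x0,y0])*k))
    for i in range(6):
        al=np.radians(deg+30+60*i)
        for yy in(-.013,.013):
            cv2.line(im,P(wpt(.0254,al,yy)),P(wpt(.036,al,yy)),(0,255,0) if i not in(0,5) else (0,0,255),1)
        cv2.line(im,P(wpt(.036,al,-.013)),P(wpt(.036,al,.013)),(0,255,0)if i not in(0,5) else (0,0,255),1)
    cv2.putText(im,str(deg),(5,15),0,.5,(0,0,255),1); return im
E
python3 - <<'E'
from h import *
ims=[overlay('w14',d,70,120,150,190,4.5) for d in(0,10,20,30)]
cv2.imwrite('pics/ov1.png',np.vstack([np.hstack(ims[:2]),np.hstack(ims[2:])]))
ims=[overlay('s20',d,125,172,175,215,7) for d in(0,10,20,30)]
cv2.imwrite('pics/ov2.png',np.vstack([np.hstack(ims[:2]),np.hstack(ims[2:])]))
E
```

```text
(no output)
```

View pics/ov1.png

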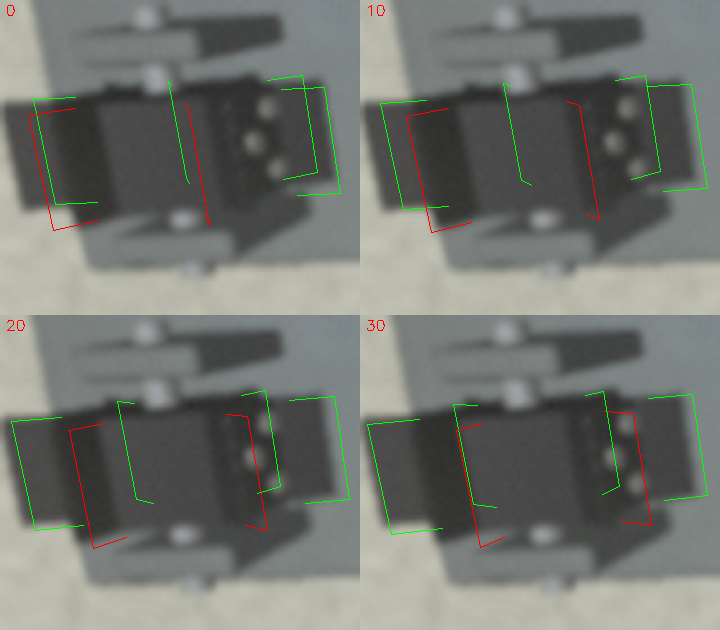

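View pics/ov2.png

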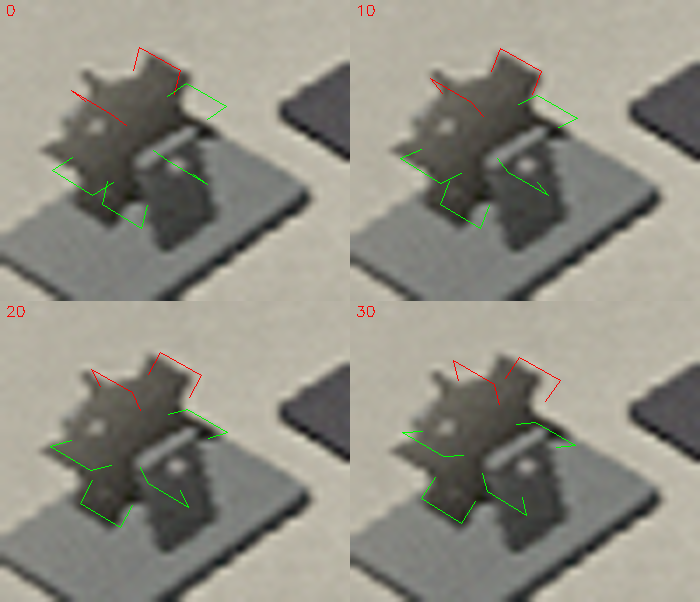

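```bash
python3 - <<'E'
from h import *
tgt(624.6,-362,200,81)
print(ctrl.get_obs()['joint_pos'])
E
```

```text
t 52.65 pos [359.7 362.2 265.4] jaw 174.7 tilt [0.0022 0.0007] open 21.5 F [-0.5 -0.  -0.6]
d tool-start [  66.7  696.5 -330.7] | in goal axes [  65.4 -374.9 -673.9] rot [ 1.874e+01 -1.000e-02 -3.000e-02]
[ 6.72651489e+01  4.45507792e+00 -1.84110274e+01 -1.86665626e-03
 -6.72636433e+01 -7.25693222e+01]
```

>>> send_rows(
  deltas=[
    {"dx": 0, "dy": 35, "dz": -17, "ax": 0, "ay": 0, "az": 0, "fingers": 0},
    {"dx": 0, "dy": 48, "dz": -23, "ax": 0, "ay": 0, "az": 0, "fingers": 0},
    {"dx": 0, "dy": 48, "dz": -23, "ax": 0, "ay": 0, "az": 0, "fingers": 0},
    {"dx": 0, "dy": 48, "dz": -23, "ax": 0, "ay": 0, "az": 0, "fingers": 0},
    {"dx": 0, "dy": 48, "dz": -23, "ax": 0, "ay": 0, "az": 0, "fingers": 0},
    {"dx": 0, "dy": 48, "dz": -23, "ax": 0, "ay": 0, "az": 0, "fingers": 0},
    {"dx": 0, "dy": 48, "dz": -23, "ax": 0, "ay": 0, "az": 0, "fingers": 0},
    {"dx": 0, "dy": 48, "dz": -23, "ax": 0, "ay": 0, "az": 0, "fingers": 0},
    {"dx": 0, "dy": 48, "dz": -23, "ax": 0, "ay": 0, "az": 0, "fingers": 0},
    {"dx": 0, "dy": 48, "dz": -23, "ax": 0, "ay": 0, "az": 0, "fingers": 0},
    {"dx": 0, "dy": 48, "dz": -23, "ax": 0, "ay": 0, "az": 0, "fingers": 0},
    {"dx": 0, "dy": 48, "dz": -23, "ax": 0, "ay": 0, "az": 0, "fingers": 0},
  ],
)

```text
clock: 54.15
tool_pos: [0.5769, -0.2246, 0.2652]
orientation: [20.1, 89.9, -165.3]
force: [1.4, 0.5, 0.0]
opening: 0.0004
```

>>> send_rows(
  deltas=[
    {"dx": 0, "dy": 48, "dz": -22, "ax": 0, "ay": 0, "az": 0, "fingers": 0},
    {"dx": 0, "dy": 40, "dz": -18, "ax": 0, "ay": 0, "az": 0, "fingers": 0},
    {"dx": 0, "dy": 30, "dz": -14, "ax": 0, "ay": 0, "az": 0, "fingers": 0},
    {"dx": 0, "dy": 10, "dz": -5, "ax": 2, "ay": 0, "az": 0, "fingers": 0},
    {"dx": 0, "dy": 0, "dz": 0, "ax": 2, "ay": 0, "az": 0, "fingers": 0},
    {"dx": 0, "dy": 0, "dz": 0, "ax": 2, "ay": 0, "az": 0, "fingers": 0},
    {"dx": 0, "dy": 0, "dz": 0, "ax": 2, "ay": 0, "az": 0, "fingers": 0},
    {"dx": 0, "dy": 0, "dz": 0, "ax": 2, "ay": 0, "az": 0, "fingers": 0},
    {"dx": 0, "dy": 0, "dz": 0, "ax": 2, "ay": 0, "az": 0, "fingers": 0},
    {"dx": 0, "dy": 0, "dz": 0, "ax": 2, "ay": 0, "az": 0, "fingers": 0},
    {"dx": 0, "dy": 0, "dz": 0, "ax": 2, "ay": 0, "az": 0, "fingers": 0},
    {"dx": 0, "dy": 0, "dz": 0, "ax": 2, "ay": 0, "az": 0, "fingers": 0},
  ],
)

```text
clock: 55.65
tool_pos: [0.6234, -0.3556, 0.2649]
orientation: [94.7, 89.8, 179.1]
force: [0.5, 0.3, -0.0]
opening: 0.0005
```

>>> send_rows(
  deltas=[
    {"dx": 0, "dy": 0, "dz": 0, "ax": 0.7, "ay": 0, "az": 0, "fingers": 0},
    {"dx": 0, "dy": 0, "dz": 0, "ax": 0, "ay": 0, "az": 0, "fingers": 0},
    {"dx": 0, "dy": 0, "dz": 0, "ax": 0, "ay": 0, "az": 0, "fingers": 0},
  ],
)

```text
clock: 56.02
tool_pos: [0.6236, -0.3557, 0.2658]
orientation: [113.2, 89.9, -165.6]
force: [-0.8, -0.1, -0.2]
opening: 0.0005
```

```bash
python3 - <<'E'
from h import *
tgt(624.6,-362,200,81)
print(ctrl.get_obs()['joint_pos'])
snap('wrist','w21')
E
```

```text
t 56.02 pos [ 623.6 -355.7  265.8] jaw 81.28 tilt [ 0.0014 -0.0006] open 0.5 F [-0.8 -0.1 -0.2]
d tool-start [65.8 -2.  -6.1] | in goal axes [65.8 -2.  -6.1] rot [ 0.06 -0.01 -0.02]
[-1.41795893e+01  2.42202093e+01  8.09923695e+00  4.32052087e-02
 -7.39551250e+01 -8.45505910e+01]
```

View pics/w21.png

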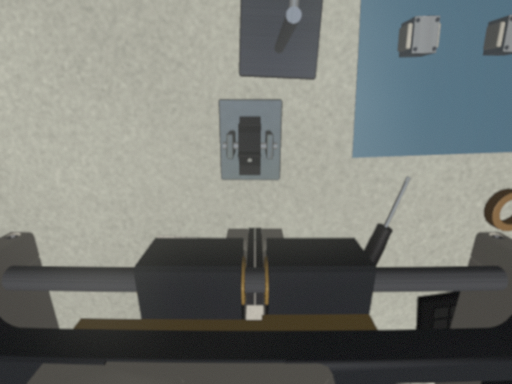

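```bash
python3 - <<'E'
from h import *
crop('w21',205,90,300,190,6,'w21c')
E
```

```text
(no output)
```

View pics/w21c.png

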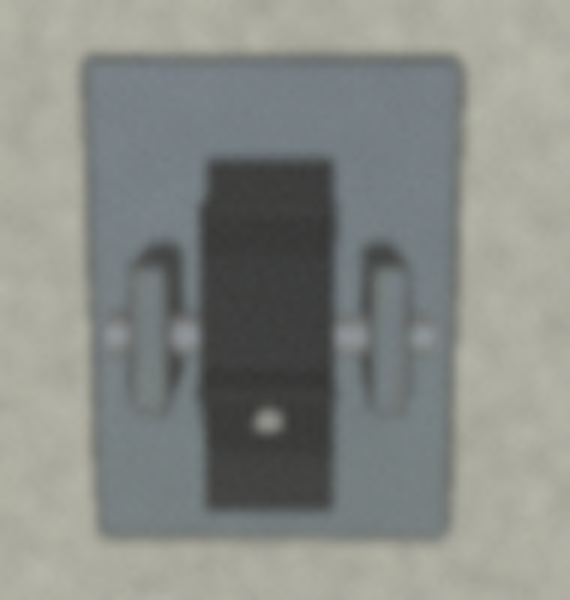

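```bash
python3 - <<'E'
from h import *
ax=wp('w21',205,90,6,[(115,335),(424,335)],.052);print(ax,ax.mean(0));e=ax[0]-ax[1]
print(np.degrees(np.arctan2(-e[0],e[1])),np.degrees(np.arctan2(e[0],-e[1])))
b=wp('w21',205,90,6,[(84,58),(462,58),(446,538),(102,538)],.012);print(b.tolist(),b.mean(0))
import h
h.C=ax.mean(0)/1000
cv2.imwrite('pics/ov3.png',np.hstack([overlay('w21',d,235,110,265,180,8) for d in(12,18,24)]))
E
```

```text
[[ 586.2 -388.6]
 [ 595.8 -326.3]] [ 591.   -357.45]
171.24001653894004 -8.759983461059948
[[531.1, -389.5], [543.6, -308.3], [650.0, -325.5], [637.8, -405.5]] [ 590.625 -357.2  ]
```

View pics/ov3.png

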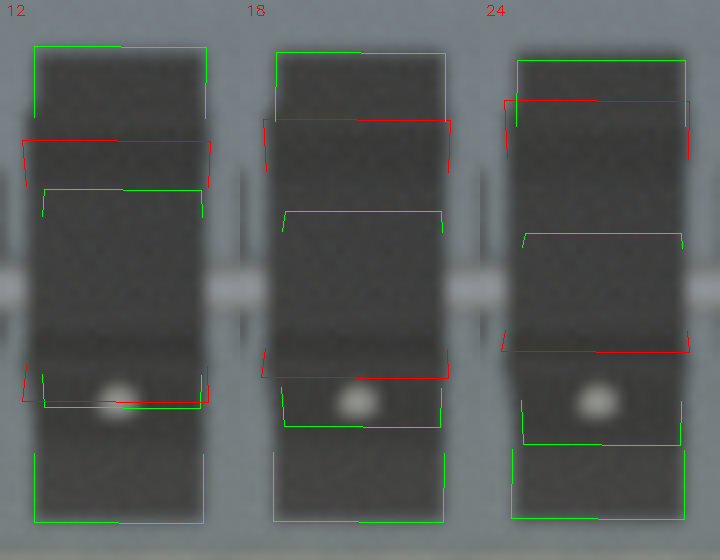

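>>> send_rows(
  deltas=[
    {"dx": 30, "dy": -2, "dz": -6.5, "ax": 0, "ay": 0, "az": 0, "fingers": 0},
    {"dx": 40, "dy": 0, "dz": 0, "ax": 0, "ay": 0, "az": 0, "fingers": 0},
    {"dx": 40, "dy": 0, "dz": 0, "ax": 0, "ay": 0, "az": 0, "fingers": 0},
    {"dx": 30, "dy": 0, "dz": 0, "ax": 0, "ay": 0, "az": 0, "fingers": 0},
    {"dx": 15, "dy": 0, "dz": 0, "ax": 0, "ay": 0, "az": 0, "fingers": 0},
    {"dx": 5.5, "dy": 0, "dz": 0, "ax": 0, "ay": 0, "az": 0, "fingers": 0},
    {"dx": 0, "dy": 0, "dz": 0, "ax": 0, "ay": 0, "az": 0, "fingers": 0},
    {"dx": 0, "dy": 0, "dz": 0, "ax": 0, "ay": 0, "az": 0, "fingers": 0},
    {"dx": 0, "dy": 0, "dz": 0, "ax": 0, "ay": 0, "az": 0, "fingers": 0},
  ],
)

```text
clock: 57.2
tool_pos: [0.6252, -0.3627, 0.1073]
orientation: [-121.9, 89.9, -40.7]
force: [-0.8, 0.1, 0.3]
opening: 0.0003
```

```bash
python3 - <<'E'
from h import *
tgt(624.6,-362.4,105,81.1)
snap('scene','s22');crop('s22',100,120,230,230,5.5,'s22c');snap('wrist','w22')
E
```

```text
t 57.2 pos [ 625.2 -362.7  107.3] jaw 81.2 tilt [-0.0017 -0.001 ] open 0.3 F [-0.8  0.1  0.3]
d tool-start [2.3 0.7 0.2] | in goal axes [2.3 0.7 0.2] rot [ 0.02 -0.01  0.02]
```

View pics/s22c.png

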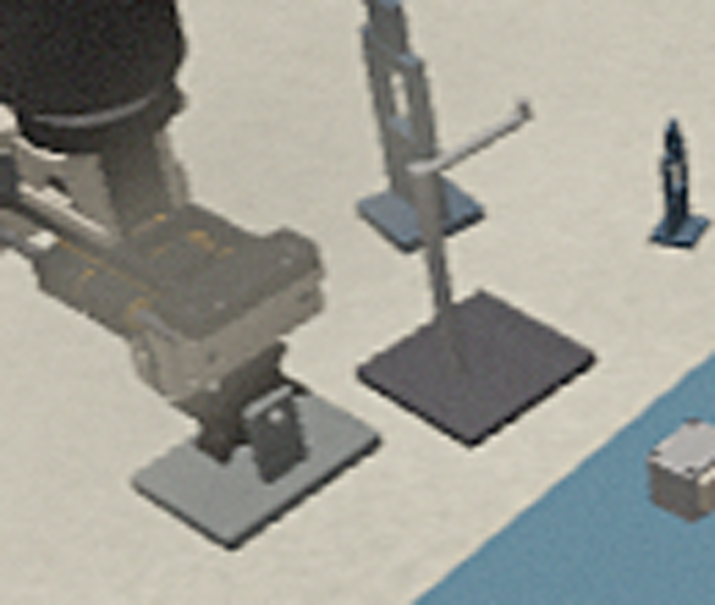

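View pics/w22.png

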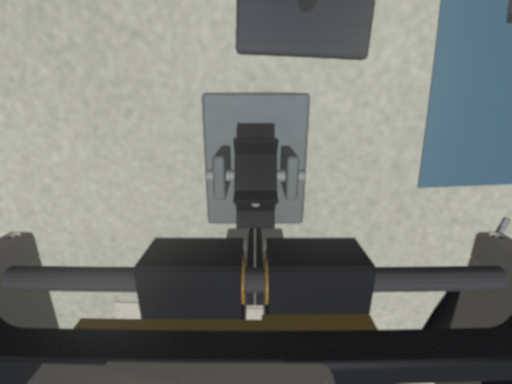

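>>> send_rows(
  deltas=[
    {"dx": 1, "dy": 4, "dz": 0, "ax": 0, "ay": 0, "az": 0, "fingers": 0},
    {"dx": 0, "dy": 6, "dz": 0, "ax": 0, "ay": 0, "az": 0, "fingers": 0},
    {"dx": 0, "dy": 6, "dz": 0, "ax": 0, "ay": 0, "az": 0, "fingers": 0},
    {"dx": 0, "dy": 6, "dz": 0, "ax": 0, "ay": 0, "az": 0, "fingers": 0},
    {"dx": 0, "dy": 6, "dz": 0, "ax": 0, "ay": 0, "az": 0, "fingers": 0},
    {"dx": 0, "dy": 6, "dz": 0, "ax": 0, "ay": 0, "az": 0, "fingers": 0},
    {"dx": 0, "dy": 6, "dz": 0, "ax": 0, "ay": 0, "az": 0, "fingers": 0},
    {"dx": 0, "dy": 3.5, "dz": 0, "ax": 0, "ay": 0, "az": 0, "fingers": 0},
    {"dx": 0, "dy": 0, "dz": 0, "ax": 0, "ay": 0, "az": 0, "fingers": 0},
    {"dx": 0, "dy": 0, "dz": 0, "ax": 0, "ay": 0, "az": 0, "fingers": 0},
  ],
)

```text
clock: 58.55
tool_pos: [0.5816, -0.3559, 0.1051]
orientation: [143.4, 89.9, -135.4]
force: [0.1, 0.8, 0.9]
opening: 0.0006
```

```bash
python3 - <<'E'
from h import *
tgt(590-8*.988,-357+8*.155,105,81.1)
E
```

```text
t 58.55 pos [ 581.6 -355.9  105.1] jaw 81.2 tilt [ 0.0005 -0.0007] open 0.6 F [0.1 0.8 0.9]
d tool-start [ 0.1 -0.5  0.2] | in goal axes [ 0.1 -0.5  0.2] rot [ 0.02 -0.01 -0.01]
```

>>> send_rows(
  deltas=[
    {"dx": -20, "dy": 0, "dz": 0, "ax": 0, "ay": 0, "az": 0, "fingers": 0},
    {"dx": -40, "dy": 0, "dz": 0, "ax": 0, "ay": 0, "az": 0, "fingers": 0},
    {"dx": 0, "dy": -22, "dz": 0, "ax": 0, "ay": 0, "az": 0, "fingers": 0},
    {"dx": 0, "dy": -22, "dz": 0, "ax": 0, "ay": 0, "az": 0, "fingers": 0},
    {"dx": 0, "dy": 0, "dz": 0, "ax": 0, "ay": 0, "az": 0, "fingers": 0},
    {"dx": 0, "dy": 0, "dz": 0, "ax": 0, "ay": 0, "az": 0, "fingers": 0},
    {"dx": 0, "dy": 0, "dz": 0, "ax": 0, "ay": 0, "az": 0, "fingers": 0},
  ],
)

```text
clock: 59.42
tool_pos: [0.6247, -0.3625, 0.1652]
orientation: [151.9, 90.0, -126.9]
force: [0.6, -0.5, 0.6]
opening: 0.0008
```

```bash
cat >> h.py <<'E'
C=np.array([.5907,-.3573]); CY=-8.9
E
python3 - <<'E'
from h import *
tgt(590+35*.988,-357-35*.155,105,81.1)
snap('wrist','w23')
cv2.imwrite('pics/ov4.png',np.hstack([overlay('w23',d,225,90,290,220,4) for d in(58,64,70)]))
E
```

```text
t 59.42 pos [ 624.7 -362.5  165.2] jaw 81.19 tilt [ 0.0004 -0.0007] open 0.8 F [ 0.6 -0.5  0.6]
d tool-start [60.2  0.1  0.1] | in goal axes [60.2  0.2  0.1] rot [ 0.02 -0.01 -0.  ]
```

View pics/ov4.png

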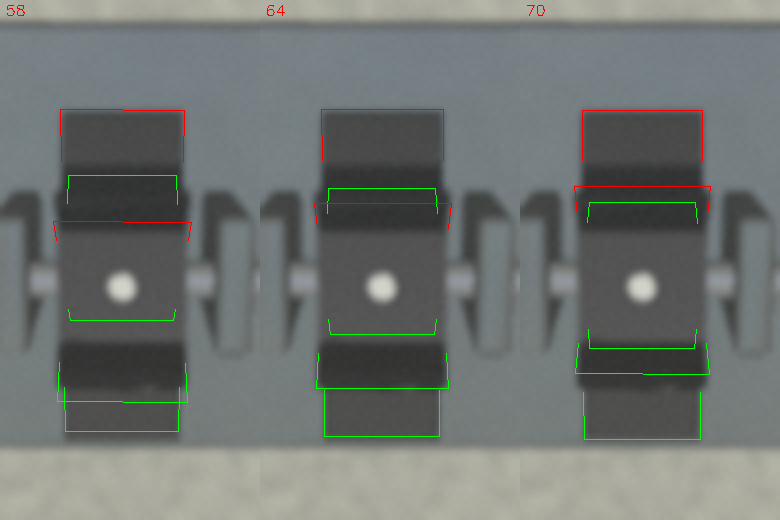

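>>> send_rows(
  deltas=[
    {"dx": 35, "dy": 0, "dz": 0, "ax": 0, "ay": 0, "az": 0, "fingers": 0},
    {"dx": 25, "dy": 0, "dz": 0, "ax": 0, "ay": 0, "az": 0, "fingers": 0},
    {"dx": 0, "dy": 0, "dz": 0, "ax": 0, "ay": 0, "az": 0, "fingers": 0},
    {"dx": 0, "dy": 0, "dz": 0, "ax": 0, "ay": 0, "az": 0, "fingers": 0},
    {"dx": 0, "dy": 4, "dz": 0, "ax": 0, "ay": 0, "az": 0, "fingers": 0},
    {"dx": 0, "dy": 6, "dz": 0, "ax": 0, "ay": 0, "az": 0, "fingers": 0},
    {"dx": 0, "dy": 6, "dz": 0, "ax": 0, "ay": 0, "az": 0, "fingers": 0},
    {"dx": 0, "dy": 6, "dz": 0, "ax": 0, "ay": 0, "az": 0, "fingers": 0},
    {"dx": 0, "dy": 6, "dz": 0, "ax": 0, "ay": 0, "az": 0, "fingers": 0},
    {"dx": 0, "dy": 6, "dz": 0, "ax": 0, "ay": 0, "az": 0, "fingers": 0},
    {"dx": 0, "dy": 6, "dz": 0, "ax": 0, "ay": 0, "az": 0, "fingers": 0},
    {"dx": 0, "dy": 3.5, "dz": 0, "ax": 0, "ay": 0, "az": 0, "fingers": 0},
  ],
)

```text
clock: 60.98
tool_pos: [0.5819, -0.3559, 0.1052]
orientation: [167.5, 90.0, -111.3]
force: [0.9, -0.8, 0.9]
opening: 0.0005
```

>>> send_rows(
  deltas=[
    {"dx": 0, "dy": 0, "dz": 0, "ax": 0, "ay": 0, "az": 0, "fingers": 0},
    {"dx": 0, "dy": 0, "dz": 0, "ax": 0, "ay": 0, "az": 0, "fingers": 0},
    {"dx": -20, "dy": 0, "dz": 0, "ax": 0, "ay": 0, "az": 0, "fingers": 0},
    {"dx": -40, "dy": 0, "dz": 0, "ax": 0, "ay": 0, "az": 0, "fingers": 0},
    {"dx": 0, "dy": -22, "dz": 0, "ax": 0, "ay": 0, "az": 0, "fingers": 0},
    {"dx": 0, "dy": -21.5, "dz": 0, "ax": 0, "ay": 0, "az": 0, "fingers": 0},
    {"dx": 0, "dy": 0, "dz": 0, "ax": 0, "ay": 0, "az": 0, "fingers": 0},
    {"dx": 0, "dy": 0, "dz": 0, "ax": 0, "ay": 0, "az": 0, "fingers": 0},
    {"dx": 0, "dy": 0, "dz": 0, "ax": 0, "ay": 0, "az": 0, "fingers": 0},
  ],
)

```text
clock: 62.1
tool_pos: [0.6247, -0.3626, 0.1652]
orientation: [153.5, 90.0, -125.3]
force: [-0.1, -0.7, -0.0]
opening: 0.0005
```

```bash
python3 - <<'E'
from h import *
tgt(590+35*.988,-357-35*.155,105,81.1)
snap('wrist','w24')
cv2.imwrite('pics/ov5.png',np.hstack([overlay('w24',d,225,90,290,220,4) for d in(118,124,130)]))
E
```

```text
t 62.1 pos [ 624.7 -362.6  165.2] jaw 81.19 tilt [ 0.0004 -0.0007] open 0.5 F [-0.1 -0.7 -0. ]
d tool-start [60.2  0.1  0.1] | in goal axes [60.2  0.1  0.1] rot [ 0.02 -0.01 -0.  ]
```

View pics/ov5.png

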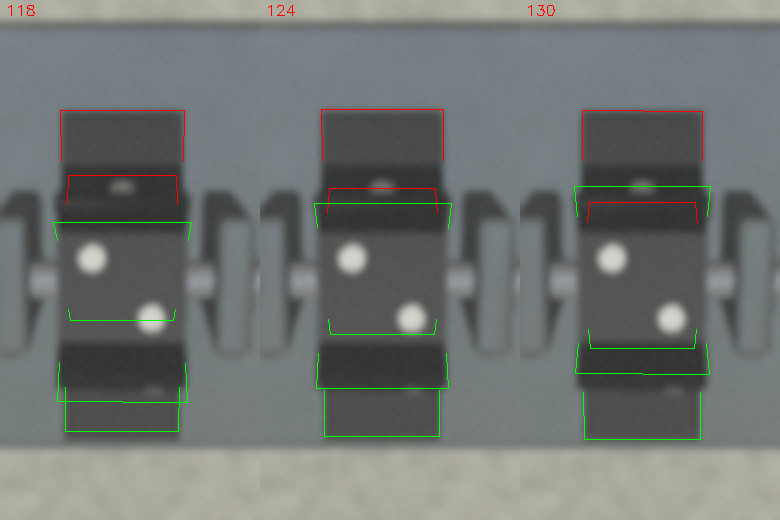

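>>> send_rows(
  deltas=[
    {"dx": 35, "dy": 0, "dz": 0, "ax": 0, "ay": 0, "az": 0, "fingers": 0},
    {"dx": 25, "dy": 0, "dz": 0, "ax": 0, "ay": 0, "az": 0, "fingers": 0},
    {"dx": 0, "dy": 0, "dz": 0, "ax": 0, "ay": 0, "az": 0, "fingers": 0},
    {"dx": 0, "dy": 0, "dz": 0, "ax": 0, "ay": 0, "az": 0, "fingers": 0},
    {"dx": 0, "dy": 4, "dz": 0, "ax": 0, "ay": 0, "az": 0, "fingers": 0},
    {"dx": 0, "dy": 6, "dz": 0, "ax": 0, "ay": 0, "az": 0, "fingers": 0},
    {"dx": 0, "dy": 6, "dz": 0, "ax": 0, "ay": 0, "az": 0, "fingers": 0},
    {"dx": 0, "dy": 6, "dz": 0, "ax": 0, "ay": 0, "az": 0, "fingers": 0},
    {"dx": 0, "dy": 6, "dz": 0, "ax": 0, "ay": 0, "az": 0, "fingers": 0},
    {"dx": 0, "dy": 6, "dz": 0, "ax": 0, "ay": 0, "az": 0, "fingers": 0},
    {"dx": 0, "dy": 6, "dz": 0, "ax": 0, "ay": 0, "az": 0, "fingers": 0},
    {"dx": 0, "dy": 3.5, "dz": 0, "ax": 0, "ay": 0, "az": 0, "fingers": 0},
  ],
)

```text
clock: 63.65
tool_pos: [0.5819, -0.3559, 0.1052]
orientation: [168.7, 90.0, -110.1]
force: [0.9, 0.2, 0.4]
opening: 0.0005
```

>>> send_rows(
  deltas=[
    {"dx": 0, "dy": 0, "dz": 0, "ax": 0, "ay": 0, "az": 0, "fingers": 0},
    {"dx": 0, "dy": 0, "dz": 0, "ax": 0, "ay": 0, "az": 0, "fingers": 0},
    {"dx": -20, "dy": 0, "dz": 0, "ax": 0, "ay": 0, "az": 0, "fingers": 0},
    {"dx": -40, "dy": 0, "dz": 0, "ax": 0, "ay": 0, "az": 0, "fingers": 0},
    {"dx": 0, "dy": -22, "dz": 0, "ax": 0, "ay": 0, "az": 0, "fingers": 0},
    {"dx": 0, "dy": -21.5, "dz": 0, "ax": 0, "ay": 0, "az": 0, "fingers": 0},
    {"dx": 0, "dy": 0, "dz": 0, "ax": 0, "ay": 0, "az": 0, "fingers": 0},
    {"dx": 0, "dy": 0, "dz": 0, "ax": 0, "ay": 0, "az": 0, "fingers": 0},
    {"dx": 0, "dy": 0, "dz": 0, "ax": 0, "ay": 0, "az": 0, "fingers": 0},
  ],
)

```text
clock: 64.78
tool_pos: [0.6247, -0.3625, 0.1652]
orientation: [152.9, 90.0, -126.0]
force: [-0.1, 0.0, -0.0]
opening: 0.0004
```

```bash
python3 - <<'E'
from h import *
tgt(590+35*.988,-357-35*.155,105,81.1)
snap('wrist','w25')
cv2.imwrite('pics/ov6.png',np.hstack([overlay('w25',d,225,90,290,220,4) for d in(178,184,190)]))
E
```

```text
t 64.78 pos [ 624.7 -362.5  165.2] jaw 81.19 tilt [ 0.0004 -0.0007] open 0.4 F [-0.1  0.  -0. ]
d tool-start [60.2  0.1  0.1] | in goal axes [60.2  0.2  0.1] rot [ 0.02 -0.01 -0.  ]
```

View pics/ov6.png

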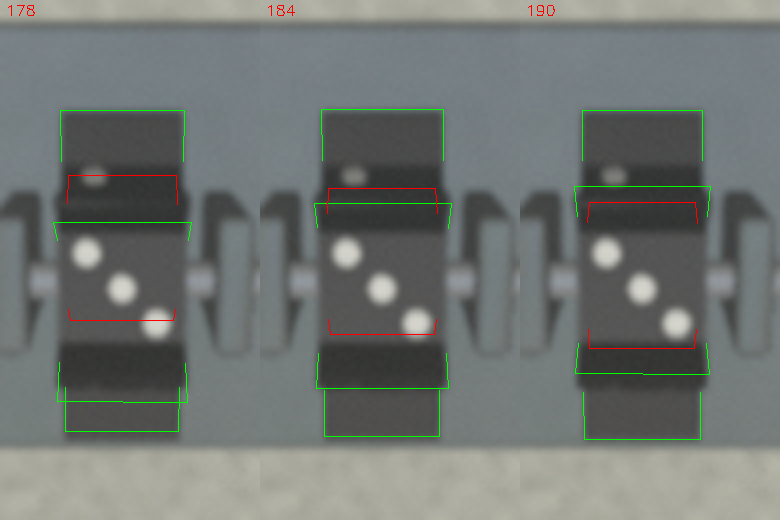

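>>> send_rows(
  deltas=[
    {"dx": 35, "dy": 0, "dz": 0, "ax": 0, "ay": 0, "az": 0, "fingers": 0},
    {"dx": 25, "dy": 0, "dz": 0, "ax": 0, "ay": 0, "az": 0, "fingers": 0},
    {"dx": 0, "dy": 0, "dz": 0, "ax": 0, "ay": 0, "az": 0, "fingers": 0},
    {"dx": 0, "dy": 0, "dz": 0, "ax": 0, "ay": 0, "az": 0, "fingers": 0},
    {"dx": 0, "dy": 4, "dz": 0, "ax": 0, "ay": 0, "az": 0, "fingers": 0},
    {"dx": 0, "dy": 6, "dz": 0, "ax": 0, "ay": 0, "az": 0, "fingers": 0},
    {"dx": 0, "dy": 6, "dz": 0, "ax": 0, "ay": 0, "az": 0, "fingers": 0},
    {"dx": 0, "dy": 6, "dz": 0, "ax": 0, "ay": 0, "az": 0, "fingers": 0},
    {"dx": 0, "dy": 6, "dz": 0, "ax": 0, "ay": 0, "az": 0, "fingers": 0},
    {"dx": 0, "dy": 5, "dz": 0, "ax": 0, "ay": 0, "az": 0, "fingers": 0},
    {"dx": 0, "dy": 4, "dz": 0, "ax": 0, "ay": 0, "az": 0, "fingers": 0},
    {"dx": 0, "dy": 1.8, "dz": 0, "ax": 0, "ay": 0, "az": 0, "fingers": 0},
  ],
)

```text
clock: 66.32
tool_pos: [0.5867, -0.3566, 0.1052]
orientation: [173.1, 90.0, -105.7]
force: [1.4, -0.0, -0.4]
opening: 0.0003
```

>>> send_rows(
  deltas=[
    {"dx": 0, "dy": 0, "dz": 0, "ax": 0, "ay": 0, "az": 0, "fingers": 0},
    {"dx": 0, "dy": 0, "dz": 0, "ax": 0, "ay": 0, "az": 0, "fingers": 0},
    {"dx": -20, "dy": 0, "dz": 0, "ax": 0, "ay": 0, "az": 0, "fingers": 0},
    {"dx": -40, "dy": 0, "dz": 0, "ax": 0, "ay": 0, "az": 0, "fingers": 0},
    {"dx": 0, "dy": -19.8, "dz": 0, "ax": 0, "ay": 0, "az": 0, "fingers": 0},
    {"dx": 0, "dy": -19, "dz": 0, "ax": 0, "ay": 0, "az": 0, "fingers": 0},
    {"dx": 0, "dy": 0, "dz": 0, "ax": 0, "ay": 0, "az": 0, "fingers": 0},
    {"dx": 0, "dy": 0, "dz": 0, "ax": 0, "ay": 0, "az": 0, "fingers": 0},
    {"dx": 0, "dy": 0, "dz": 0, "ax": 0, "ay": 0, "az": 0, "fingers": 0},
  ],
)

```text
clock: 67.45
tool_pos: [0.6247, -0.3625, 0.1652]
orientation: [155.4, 90.0, -123.4]
force: [-0.3, -0.8, 0.4]
opening: 0.0004
```

```bash
cat >> h.py <<'E'
def overlay2(f,deg,x0,y0,x1,y1,k):
    s,o=load(f); im=cv2.imread('pics/'+f+'.png')[y0:y1,x0:x1]; im=cv2.resize(im,None,fx=k,fy=k,interpolation=cv2.INTER_CUBIC)
    P=lambda X:tuple(int(round(v)) for v in ((np.array(w2px(s,o,X))+.5-[x0,y0])*k))
    for i in (0,5,4):
        al=np.radians(deg+30+60*i)
        for sg in(-1,1):
            r=np.hypot(.036,.0015); d=sg*np.arctan(1.5/36)
            cv2.line(im,P(wpt(r,al+d,-.013)),P(wpt(r,al+d,.013)),(0,0,255) if sg>0 else (0,255,0),1)
    cv2.putText(im,str(deg),(5,15),0,.5,(0,0,255),1); return im
E
python3 - <<'E'
from h import *
tgt(590+35*.988,-357-35*.155,105,81.1)
snap('wrist','w26')
cv2.imwrite('pics/ov7.png',np.hstack([overlay2('w26',d,235,110,280,205,6) for d in(-3,0,3)]))
cv2.imwrite('pics/ov8.png',np.hstack([overlay2('w25',d,235,110,280,205,6) for d in(3,5,7)]))
E
```

```text
t 67.45 pos [ 624.7 -362.5  165.2] jaw 81.19 tilt [ 0.0003 -0.0007] open 0.4 F [-0.3 -0.8  0.4]
d tool-start [60.2  0.1  0.1] | in goal axes [60.2  0.1  0.1] rot [ 0.02 -0.01 -0.  ]
```

View pics/ov7.png

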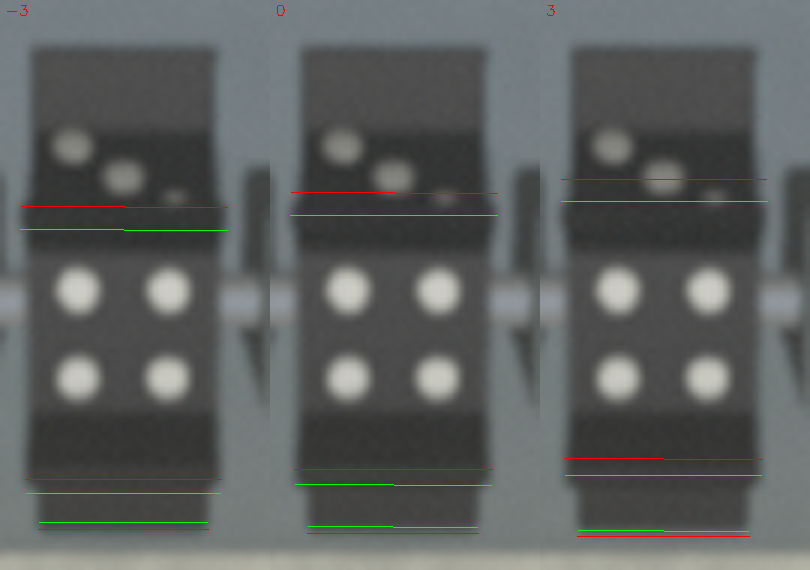

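View pics/ov8.png

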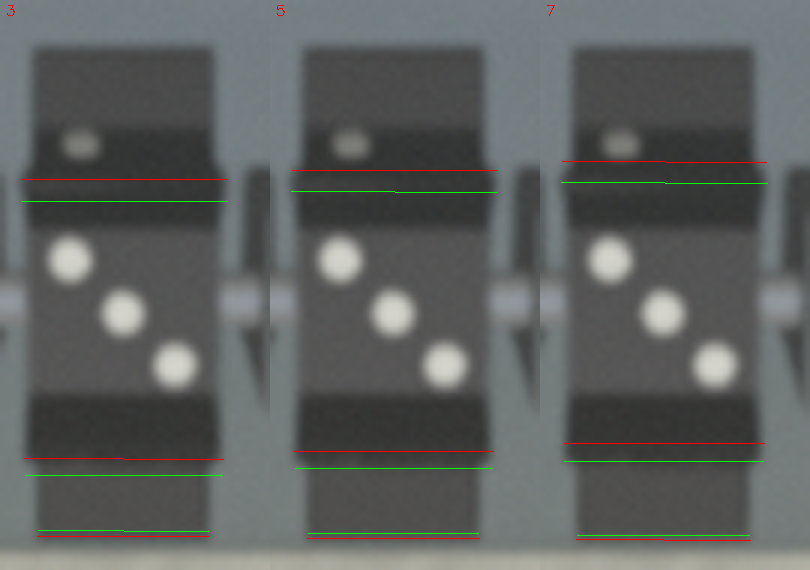

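```bash
python3 - <<'E'
from h import *
import h
from scipy.optimize import least_squares
C0=h.C.copy()
def fit(f,rows,pr):
    s,o=load(f)
    row=lambda X:(w2px(s,o,X)[1]+.5-110)*6
    def res(p):
        h.C=C0+p[0]/1000*np.array([.988,-.155]); d=np.radians(p[1]); e=np.arctan(1.5/36); r=np.hypot(.036,.0015)
        pred=[row(wpt(r,d+np.pi/6+e,0)),row(wpt(r,d-np.pi/6-e,0)),row(wpt(pr,d,0)),row(wpt(0,0,0))]
        return np.array(pred)-rows
    q=least_squares(res,[0,0]); print(f,q.x,q.fun)
fit('w26',[205,485,335,301],.0228)
fit('w25',[167,459,312.5,301],.0228)
E
```

```text
w26 [ 0.25877245 -1.37880377] [-3.98312542  5.45100585  0.82749467 -1.98323971]
w25 [0.54665168 7.49867172] [-3.13869845  4.34728701 -0.82338844 -0.12181414]
```

>>> send_rows(
  deltas=[
    {"dx": 0, "dy": 15, "dz": 0, "ax": 0, "ay": 0, "az": 0, "fingers": 0},
    {"dx": 0, "dy": 15, "dz": 0, "ax": 0, "ay": 0, "az": 0, "fingers": 0},
    {"dx": 35, "dy": 0, "dz": 0, "ax": 0, "ay": 0, "az": 0, "fingers": 0},
    {"dx": 25, "dy": 0, "dz": 0, "ax": 0, "ay": 0, "az": 0, "fingers": 0},
    {"dx": 0, "dy": 0, "dz": 0, "ax": 0, "ay": 0, "az": 0, "fingers": 0},
    {"dx": 0, "dy": 0, "dz": 0, "ax": 0, "ay": 0, "az": 0, "fingers": 0},
    {"dx": 0, "dy": 5, "dz": 0, "ax": 0, "ay": 0, "az": 0, "fingers": 0},
    {"dx": 0, "dy": 3, "dz": 0, "ax": 0, "ay": 0, "az": 0, "fingers": 0},
    {"dx": 0, "dy": 1.8, "dz": 0, "ax": 0, "ay": 0, "az": 0, "fingers": 0},
    {"dx": 0, "dy": 0, "dz": 0, "ax": 0, "ay": 0, "az": 0, "fingers": 0},
    {"dx": 0, "dy": 0, "dz": 0, "ax": 0, "ay": 0, "az": 0, "fingers": 0},
  ],
)

```text
clock: 68.88
tool_pos: [0.5861, -0.3566, 0.1054]
orientation: [-160.0, 89.9, -78.8]
force: [1.1, -0.4, 1.4]
opening: 0.0001
```

>>> send_rows(
  deltas=[
    {"dx": -20, "dy": 0, "dz": 0, "ax": 0, "ay": 0, "az": 0, "fingers": 0},
    {"dx": -40, "dy": 0, "dz": 0, "ax": 0, "ay": 0, "az": 0, "fingers": 0},
    {"dx": 0, "dy": -20.8, "dz": 0, "ax": 0, "ay": 0, "az": 0, "fingers": 0},
    {"dx": 0, "dy": -19, "dz": 0, "ax": 0, "ay": 0, "az": 0, "fingers": 0},
    {"dx": 0, "dy": 0, "dz": 0, "ax": 0, "ay": 0, "az": 0, "fingers": 0},
    {"dx": 0, "dy": 0, "dz": 0, "ax": 0, "ay": 0, "az": 0, "fingers": 0},
    {"dx": 0, "dy": 0, "dz": 0, "ax": 0, "ay": 0, "az": 0, "fingers": 0},
  ],
)

```text
clock: 69.75
tool_pos: [0.6247, -0.3625, 0.1652]
orientation: [152.1, 90.0, -126.7]
force: [-0.5, -0.7, -0.3]
opening: 0.0006
```

```bash
python3 - <<'E'
from h import *
tgt(590+35*.988,-357-35*.155,105,81.1)
snap('wrist','w27')
cv2.imwrite('pics/ov9.png',np.hstack([overlay2('w27',d,235,110,280,205,6) for d in(-2,0,2)]))
E
```

```text
t 69.75 pos [ 624.7 -362.5  165.2] jaw 81.19 tilt [ 0.0004 -0.0007] open 0.6 F [-0.5 -0.7 -0.3]
d tool-start [60.2  0.1  0.1] | in goal axes [60.2  0.1  0.1] rot [ 0.02 -0.01 -0.  ]
```

View pics/ov9.png

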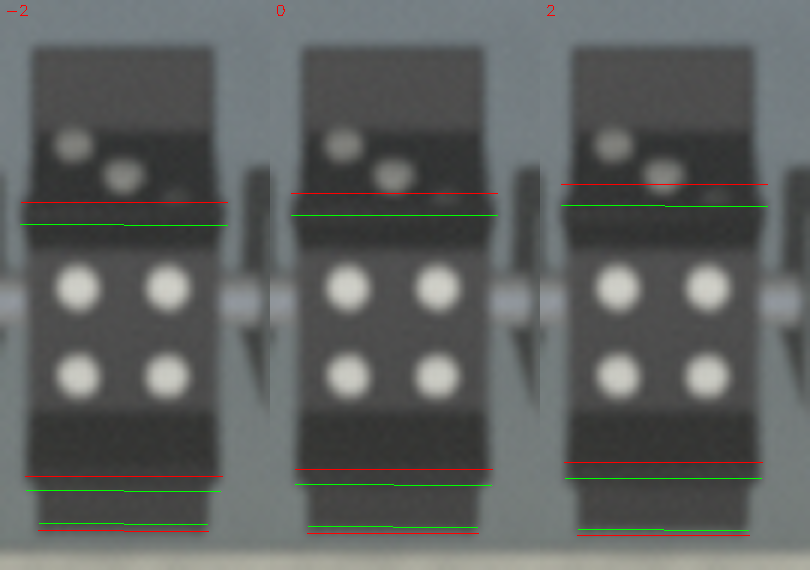

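>>> send_rows(
  deltas=[
    {"dx": -40, "dy": 0, "dz": 0, "ax": 0, "ay": 0, "az": 0, "fingers": 0},
    {"dx": -40, "dy": 0, "dz": 0, "ax": 0, "ay": 0, "az": 0, "fingers": 0},
    {"dx": -40, "dy": 0, "dz": 0, "ax": 0, "ay": 0, "az": 0, "fingers": 0},
    {"dx": 0, "dy": 0, "dz": 0, "ax": 0, "ay": 0, "az": 0, "fingers": 0},
    {"dx": 0, "dy": 0, "dz": 0, "ax": 0, "ay": 0, "az": 0, "fingers": 0},
    {"dx": 0, "dy": 0, "dz": 0, "ax": 0, "ay": 0, "az": 0, "fingers": 0},
  ],
)

```text
clock: 70.55
tool_pos: [0.6247, -0.3623, 0.2838]
orientation: [95.9, 89.9, 177.1]
force: [-0.7, -0.1, -0.8]
opening: 0.0002
```

```bash
python3 - <<'E'
from h import *
snap('scene','s30');snap('top','t30')
crop('s30',330,160,470,300,4,'s30c');crop('t30',90,150,340,290,3.2,'t30c')
a=cv2.imread('pics/top0.png');b=cv2.imread('pics/t30.png')
E
```

```text
(no output)
```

View pics/s30.png

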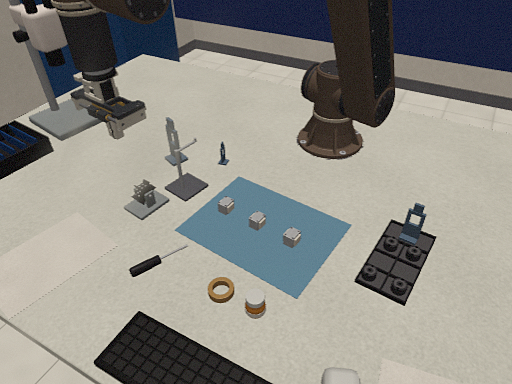

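View pics/s30c.png

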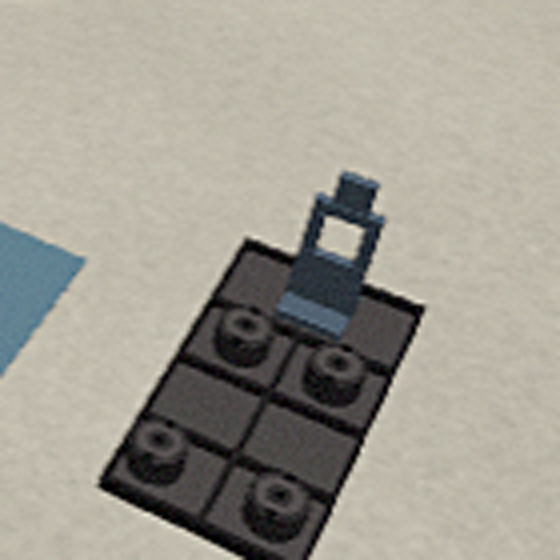

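View pics/t30c.png

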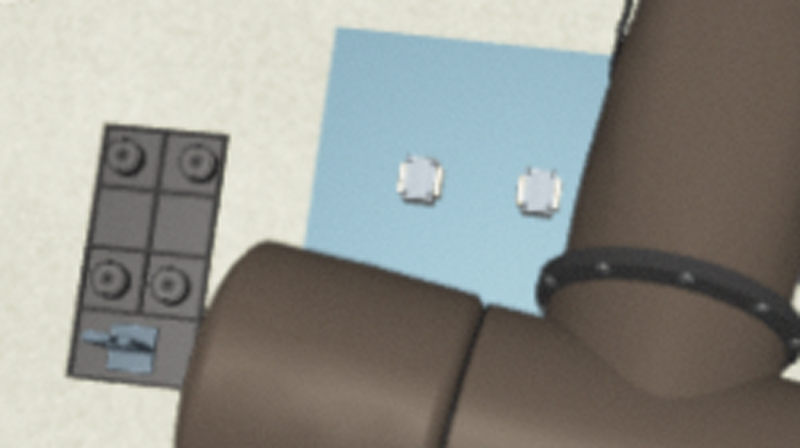

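```bash
python3 -c "
from h import *
print(ctrl.close_job())"
```

```text
the job is handed in; nothing more can be done
None
```

I finished the whole job in the order asked and handed it in at about 71 s of the 210 s allowed. There were four cores; core2 was absent.

- **Separating the cores:** I slid each one flat along the bench out of the row. A wrist-camera picture showed all four standing clear at once. The gaps were about 38 mm between cores and about 38 mm or more to the transformers.
- **Placing the cores:** All four sit flat in the tray's end-column and bay-side pockets, one to a pocket. The last pictures show them still there.
- **Order marker:** I lifted the middle-sized marker off its peg and stood it upright on its foot in the long bay. I felt the foot touch the floor before releasing it, and the last pictures show it still standing.
- **Count wheel:** I rolled it with the closed fingertips until four pips were on top. Before a last small nudge of about 1°, a fit put the face 1.4° short of level. The final picture looks level to about 1°, though the rib edges in the pictures disagree with my model by 1 to 2°.
- **Other objects:** The transformers, jar, tape roll and screwdriver show no visible movement. In the final top picture the arm hid one transformer, but the last scene picture and an earlier clear top picture show it in place.

I saw no core get knocked aside at any point. Across the cameras, positions disagreed by 2 to 4 mm, so I averaged them.

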